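Lock the dice away in the child-locked cash box

ROBOT

A 6-joint arm with a two-finger parallel gripper is mounted at the origin on the work surface. World frame = base frame: x ahead of the robot, y to its left, z up, the work surface at z = 0. Lengths are in m, angles in degrees, forces in N, time in s.
With the tool pointing down it reaches from about 0.35 to 0.875 m from the base axis. Payload 4.2 kg.
Tool frame: the origin (TCP) lies at the very end of the fingers, on their centre line; the grasp point (between the pads) lies 19 mm behind it (tcp_to_grasp is the z of the grasp point in the tool frame, in m); z points along the fingers, y is the direction in which the jaws open and shut (so a half turn about z gives the same grasp; the last joint's range is limited). The gripper opens to 87 mm and grips with 3 to 60 N. Pads are 19 mm wide; open, the fingers measure 117 mm over their backs; the gripper's body (75 mm by 190 mm) begins 51 mm behind the grasp point.
Start: joints at [-52.047, 22.042, 0.453, 0, -68.411, -14.817], TCP at [0.246, -0.575, 0.223] pointing down, gripper open.
Joint ranges: [-179.83, 179.83], [-69.29, 118.12], [-61.27, 80.66], [-181.25, 117.63], [-171.15, -9.14], [-177.46, 177.46]. Speed limits (degrees/s): [159.86, 159.86, 180, 180, 180, 180].

INTERFACE

Orientations are given as a 3x3 rotation matrix whose columns are the frame's x, y, z axes.
In Python, from station import sense, capture, camera_params, finish_job, tcp_to_grasp gives the robot as it stands.
- The arm moves only by the shell command python3 -m inch 'ROWS'. ROWS is JSON, a list of rows, each an object of numbers: "jaw": the closure in counts, from 0 (fully open) to 255 (shut); "x", "y", "z": the shift along the world's x, y, z normalised to -1 to 1, where 1 is 0.06 m; "ax", "ay", "az": the turn, a rotation vector about the world's x, y, z normalised to -1 to 1, where 1 is 10 degrees. A call has 1 to 12 rows; each row shifts and turns the pose as measured when the row begins; what a row does not reach is not made up. A row lasts 1/8 s, in which the tool goes at most 62.5 mm and 10.7 degrees, less where a joint would pass 70% of its speed; a pose out of reach is approached as far as the arm can. A call with a number of a shift or a turn outside -1 to 1 is refused whole. A call with a gripper value outside its range is refused whole. The fingers move at their own pace and stop on an object; the grip force is fixed at half the most. Time passes only in rows, so rows that do not move let the fingers close. It gives the time, the measured TCP pose, the force and the opening at its end, in the units of the state.
- sense(): the state, without advancing time (a new reading comes with each control period).
- capture(name): name is "side" or "top" or "wrist"; returns the picture (384x512x3 uint8, red, green, blue); there is no depth.
- camera_params(name): a dict with "vfov" (degrees; the focal length in pixels is half the picture's height over the tangent of half this angle, whatever the lens; pixels are square), "cx", "cy" (the principal point, pixels), "R" (3x3) and "t" (3): a world point X has camera coordinates R X + t. Camera axes: x right, y down, z forward; pixel columns grow to the right and rows downward; lengths in m; the calibration is good to about 2 mm. A picture is of the moment at which its call begins: read the wrist's pose just before it. camera_params takes no time and is no camera call; for the wrist camera it gives the pose at the moment of the call.
- finish_job(): hands the job in, once; it reports no verdict.
The state is a dict: "time_s": time; "joints": joint angles; "joint_velocities": joint speeds; "effort": joint torques, N m; "tcp_pos": TCP position; "ee_rot": TCP orientation; "wrist_force": force on the tool from outside, world axes, zero at the start; "moment": the same for the moment, N m; "gripper_width": opening from 0.0 (shut) to 1.0 (fully open).
Only numpy, scipy, OpenCV 4.12 (cv2) and the standard library are available. Lean on these libraries where they do the work, as an engineer would, in place of code of your own. Each camera call takes 0.05 s, during which the arm holds its last target.

TASK

Put the dice away where the toddler cannot get at them: slide the lock tab on the cash box's sloping front aside, press the button it was blocking so that the lid springs open, and lay the dice tray, with all six dice still in it, flat on the floor of the box. Then shut the lid until it catches and slide the lock tab fully back, so that the button is blocked again. Leave the paperweight, the goblin and the mug where they stand.

Things in the scene. Friction and masses are not known exactly. Their poses are not given: they have to be found in the camera images.
- cash_box: grey steel cash box bolted to the shelf: 219 mm deep (x), 260 wide (y), 155 high with lid shut. Origin on the shelf under the middle of the tray compartment; x points to the hinge side, z up, front to -x (towards the robot). In front a low nose with a sloping face, rising from 36 mm height at x=-137 mm to 68 mm at x=-82 mm, where the upright front wall begins (up to the lid)
- box_floor (a point): middle of the free part of the compartment floor, 85 mm above the shelf, 12 mm behind the box's origin; axes as the box. Compartment 158 mm (x) by 254 mm (y), 61 mm deep, walls 3 mm thick. A lock case 60 mm wide (y) on the inside of the front wall, from 25 mm above the floor up, takes 25 mm off it in x, centred in y
- lock_tab (a joint): slide of the steel lock tab: 0 = fully home, its fork under the button's head (locked); 0.036 m = stop at the free end. Moves along the box's +y (the robot's left), held by about 1.5 N of friction, stays where it is left. The button is clear from 0.027 m on
- tab_grip (a point): middle of the tab's upright grip, moves with the tab: bar 34 mm long up the slope (x), 10 mm thick (y), standing from 5.5 to 30 mm above the sloping face; this point is 20 mm above it. Axes: z outward square to the face, y along the slide, x up the slope. When locked 55 mm (y) from the button's axis. Beside it the face is free; rails 9 mm high run 16 mm above and below it on the slope
- lock_button (a joint): button travel: 0 = out, 0.006 m = fully in. Takes 1.6 N to start and 4 N fully in; the lid is freed at about 0.004 m, so press it right in. While the tab blocks it, it gives only about 1 mm. Springs back out by itself; it also dips while the lid is snapping shut
- button_top (a point): centre of the top of the round black button, 32 mm across, standing 14.5 mm out of the sloping face on the box's middle line; moves with it. Axes: z outward along its travel (30 degrees from vertical, leaning to the box's -x), x up the slope. The lid's lip, 25 mm behind it and 90 mm higher, keeps a gripper from coming straight down: come square to the slope
- box_lid (a joint): lid angle: 0 shut, 1.70 rad fully open (a little past upright). Once freed a spring swings it fully open in 1 to 2 s. Shutting it takes 1 to 4 N near its front edge all the way and 5 to 10 N in the last 12 mm, until the latch snaps over its bar; latched it rests at about 0.01
- lid_hinge (a point): the lid's hinge axis (along the box's y), at the back top edge of the box, 147 mm above the shelf; its axes turn with the lid and equal the box's when shut
- lid_edge (a point): point on the lid's outer face, middle of its width, 158 mm from the hinge axis (12 mm short of the front edge), 8 mm outward of the hinge; axes as lid_hinge. The lid is a flat plate 264 mm wide. A carrying handle, up to 10 mm proud, lies folded between 60 and 110 mm from the hinge, within 66 mm of the middle
- tray_center (a point): centre (half-way up, 14 mm above its underside) of the open wooden dice tray with raised rim: 64 mm wide (x), 180 mm long (y), 28 mm high, walls and floor 6 mm, about 0.16 kg. Axes: z up, y along its length
- dice_tray: the same tray; origin at the centre of its underside
- die1_center (a point): centre of one of six alike acrylic dice, 20.5 mm cubes of 10 g, lying loose in the tray
- die2_center (a point): centre of one of six alike acrylic dice, 20.5 mm cubes of 10 g, lying loose in the tray
- die3_center (a point): centre of one of six alike acrylic dice, 20.5 mm cubes of 10 g, lying loose in the tray
- die4_center (a point): centre of one of six alike acrylic dice, 20.5 mm cubes of 10 g, lying loose in the tray
- die5_center (a point): centre of one of six alike acrylic dice, 20.5 mm cubes of 10 g, lying loose in the tray
- die6_center (a point): centre of one of six alike acrylic dice, 20.5 mm cubes of 10 g, lying loose in the tray
- paperweight_mid (a point): blue glass dome paperweight, 80 mm across, 53 mm high; its middle. Bystander
- goblin_mid (a point): green plastic goblin miniature on a round base 68 mm across, 95 mm high; its middle, z up. Bystander
- mug_mid (a point): white mug, 80 mm across, 92 mm high, handle at its +y; its middle. Bystander

How it is judged (in metres and radians):
On the way, in this order (a step that is already met when the one before it is completed fails the run):
1. the lock tab is slid clear of the button (value of joint lock_tab above 0.027 m), for 0.1 s.
2. the button is pressed in (value of joint lock_button above 0.0025 m), for 0.02 s.
3. the lid has sprung open (value of joint box_lid above 1.3 rad), for 0.1 s.
4. the tray lies flat on the floor of the box with the six dice in it, let go (x of tray_center in the frame of box_floor between -0.062 and 0.05 m and y of tray_center in the frame of box_floor between -0.045 and 0.045 m and z of tray_center in the frame of box_floor between 0.01 and 0.018 m and angle between tray_center's own z axis and vertical below 0.06 rad and x of die1_center in the frame of tray_center between -0.028 and 0.028 m and y of die1_center in the frame of tray_center between -0.086 and 0.086 m and z of die1_center in the frame of tray_center between -0.01 and 0.022 m and x of die2_center in the frame of tray_center between -0.028 and 0.028 m and y of die2_center in the frame of tray_center between -0.086 and 0.086 m and z of die2_center in the frame of tray_center between -0.01 and 0.022 m and x of die3_center in the frame of tray_center between -0.028 and 0.028 m and y of die3_center in the frame of tray_center between -0.086 and 0.086 m and z of die3_center in the frame of tray_center between -0.01 and 0.022 m and x of die4_center in the frame of tray_center between -0.028 and 0.028 m and y of die4_center in the frame of tray_center between -0.086 and 0.086 m and z of die4_center in the frame of tray_center between -0.01 and 0.022 m and x of die5_center in the frame of tray_center between -0.028 and 0.028 m and y of die5_center in the frame of tray_center between -0.086 and 0.086 m and z of die5_center in the frame of tray_center between -0.01 and 0.022 m and x of die6_center in the frame of tray_center between -0.028 and 0.028 m and y of die6_center in the frame of tray_center between -0.086 and 0.086 m and z of die6_center in the frame of tray_center between -0.01 and 0.022 m and linear speed of dice_tray below 0.02 m/s and contact force between the fingers and dice_tray below 0.2 N), for 0.2 s.
5. the lid is shut and latched (value of joint box_lid below 0.03 rad and value of joint lock_button below 0.0015 m and contact force between the fingers and box_lid below 0.2 N), for 0.2 s.
6. the lock tab is back home (value of joint lock_tab below 0.006 m), for 0.2 s.
At the end, for the whole second after the job is handed in: Lid latched shut (within 0.03 rad), button out, lock tab home within 6 mm; the dice tray at rest, flat (within 0.06 rad) on the box's floor with all six dice in it; paperweight, goblin and mug not shifted by more than 20 mm or tipped over (value of joint box_lid below 0.03 rad and value of joint lock_tab below 0.006 m and value of joint lock_button below 0.0015 m and x of tray_center in the frame of box_floor between -0.062 and 0.05 m and y of tray_center in the frame of box_floor between -0.045 and 0.045 m and z of tray_center in the frame of box_floor between 0.01 and 0.018 m and angle between tray_center's own z axis and vertical below 0.06 rad and x of die1_center in the frame of tray_center between -0.028 and 0.028 m and y of die1_center in the frame of tray_center between -0.086 and 0.086 m and z of die1_center in the frame of tray_center between -0.01 and 0.022 m and x of die2_center in the frame of tray_center between -0.028 and 0.028 m and y of die2_center in the frame of tray_center between -0.086 and 0.086 m and z of die2_center in the frame of tray_center between -0.01 and 0.022 m and x of die3_center in the frame of tray_center between -0.028 and 0.028 m and y of die3_center in the frame of tray_center between -0.086 and 0.086 m and z of die3_center in the frame of tray_center between -0.01 and 0.022 m and x of die4_center in the frame of tray_center between -0.028 and 0.028 m and y of die4_center in the frame of tray_center between -0.086 and 0.086 m and z of die4_center in the frame of tray_center between -0.01 and 0.022 m and x of die5_center in the frame of tray_center between -0.028 and 0.028 m and y of die5_center in the frame of tray_center between -0.086 and 0.086 m and z of die5_center in the frame of tray_center between -0.01 and 0.022 m and x of die6_center in the frame of tray_center between -0.028 and 0.028 m and y of die6_center in the frame of tray_center between -0.086 and 0.086 m and z of die6_center in the frame of tray_center between -0.01 and 0.022 m and linear speed of dice_tray below 0.02 m/s); the robot touches nothing.
It fails at once if the paperweight, the goblin or the mug is pushed from its place or knocked over (distance of any of paperweight_mid, goblin_mid, mug_mid from where it was at the start of the episode above 0.02 m or angle between any of paperweight_mid, goblin_mid, mug_mid's own z axis and vertical above 0.5 rad).
It also fails if it takes over 72 s, if anything falls off the work surface, if the arm or the gripper's body presses on something with over 40 N, if the wrist force passes 120 N, or if a joint passes its speed limit or range.

## Working session

There is one attempt and no reset: what is moved stays moved. The work goes in short steps, Python scripts to look and compute and a shell command to move; the robot and the scene stay as the last step left them, time stands still between calls to the robot, and variables do not carry over. Pictures are saved under pics/ and viewed, and the job is handed in when it is done.

```bash
ls; mkdir -p pics; python3 - <<'E'
from station import *
import cv2
s=sense(); print({k:s[k] for k in('time_s','tcp_pos','ee_rot','wrist_force','gripper_width')}, tcp_to_grasp)
for n in('side','top','wrist'):
    p=camera_params(n); print(n,p)
    cv2.imwrite(f'pics/a_{n}.png',capture(n)[:,:,::-1])
E
```

```text
pics
{'time_s': 0.0, 'tcp_pos': array([ 0.24536165, -0.57417599,  0.22145316]), 'ee_rot': array([[-9.19648197e-01, -3.92742043e-01, -9.38630962e-04],
       [-3.92743153e-01,  9.19646107e-01,  1.96297238e-03],
       [ 9.22665271e-05,  2.17388490e-03, -9.99997633e-01]]), 'wrist_force': array([ 0.22670076,  0.29467544, -0.16246354]), 'gripper_width': 1.002272026051967} -0.0187
side {'vfov': 46.25118186749796, 'cx': 252.5069576827474, 'cy': 190.20024365989613, 'R': array([[ 4.98798874e-01,  8.66717564e-01, -5.89812765e-04],
       [ 8.19084096e-01, -4.71607929e-01, -3.26630074e-01],
       [-2.83374182e-01,  1.62439607e-01, -9.45152076e-01]]), 't': array([-0.31712309, -0.44339109,  1.63365699])}
top {'vfov': 42.520438073768034, 'cx': 253.26347664288468, 'cy': 189.1047565209863, 'R': array([[ 0.02599281, -0.9996614 , -0.00120855],
       [-0.97541391, -0.02509764, -0.21894706],
       [ 0.21884259,  0.00686988, -0.97573599]]), 't': array([-0.01056159,  0.64434855,  1.58011155])}
wrist {'vfov': 64.8327972319871, 'cx': 249.9960323368916, 'cy': 187.64407332989921, 'R': array([[-0.3930558 ,  0.91950935,  0.00311408],
       [ 0.89071362,  0.37990136,  0.24960809],
       [ 0.22833393,  0.10088366, -0.96834193]]), 't': array([ 0.62312111, -0.03023976,  0.39022085])}
```

View pics/a_side.png

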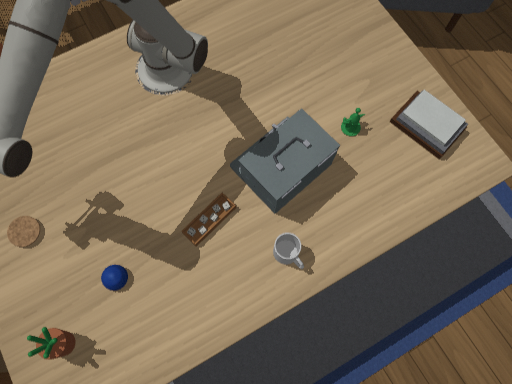

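View pics/a_top.png

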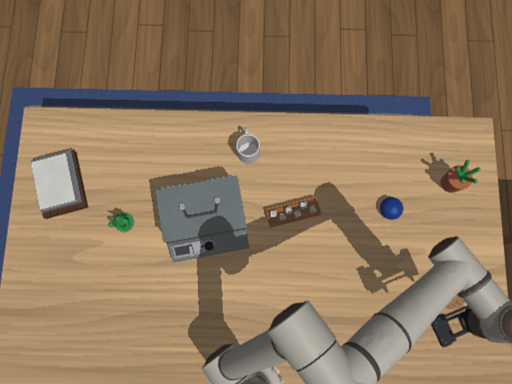

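View pics/a_wrist.png

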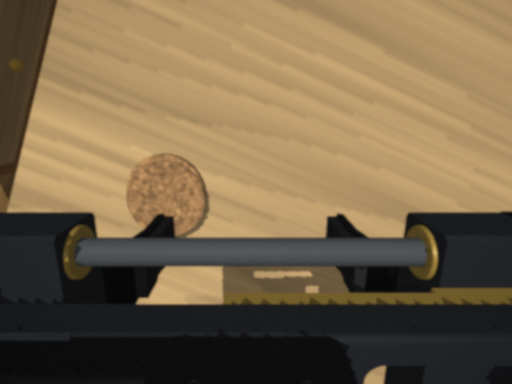

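The side view shows the box around (285,160), the tray at (210,219), the mug at (288,248) and the goblin at (352,122). The top view shows the box around (203,215), the tray at (292,211) and the tab and button at about (190,249). I'll enlarge both.

```bash
python3 - <<'E'
import cv2
a=cv2.imread('pics/a_top.png')[160:275,140:330]; cv2.imwrite('pics/b_top.png',cv2.resize(a,None,fx=4.2,fy=4.2,interpolation=cv2.INTER_CUBIC))
a=cv2.imread('pics/a_side.png')[100:250,170:350]; cv2.imwrite('pics/b_side.png',cv2.resize(a,None,fx=4,fy=4,interpolation=cv2.INTER_CUBIC))
E
```

```text
(no output)
```

View pics/b_top.png

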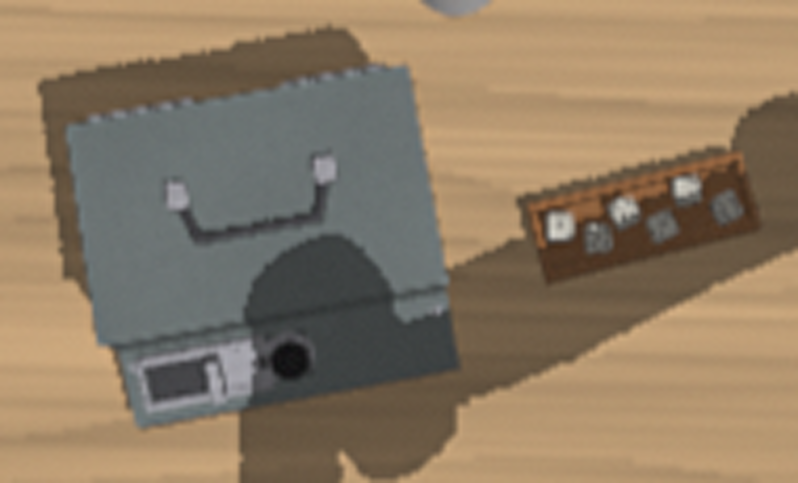

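View pics/b_side.png

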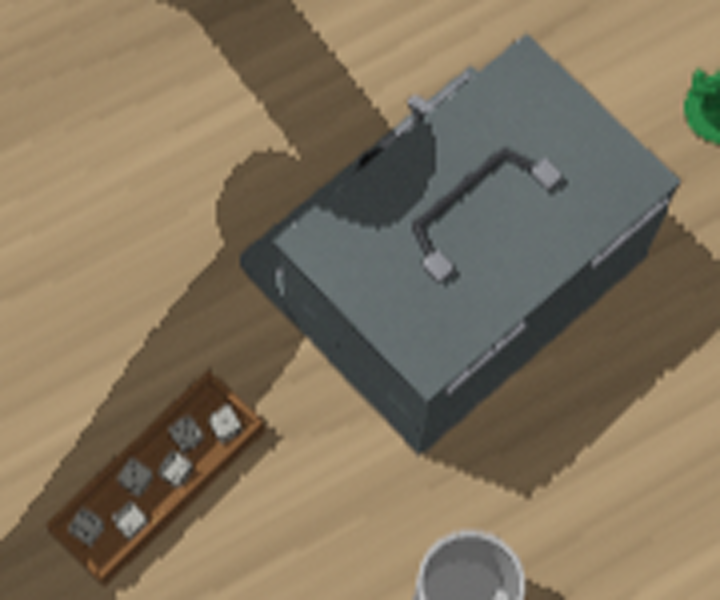

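```bash
cat > h.py <<'E'
import numpy as np, cv2
from station import *
from scipy.optimize import least_squares
def proj(p,X):
    f=192/np.tan(np.radians(p['vfov']/2)); c=np.asarray(X)@p['R'].T+p['t']
    return np.c_[p['cx']+f*c[:,0]/c[:,2], p['cy']+f*c[:,1]/c[:,2]]
def crop(uv,f,off): return (np.asarray(uv,float)+.5)/f-.5+off
def Rz(a): c,s=np.cos(a),np.sin(a); return np.array([[c,-s,0],[s,c,0],[0,0,1]])
def fit(obs,x0,freez=True):
    # obs: list of (cam params, model pts, pixels)
    def r(q):
        return np.concatenate([(proj(p,np.asarray(M)@Rz(q[3]).T+q[:3])-uv).ravel() for p,M,uv in obs])
    s=least_squares(r,x0,loss='soft_l1'); return s.x,r(s.x).reshape(-1,2)
E
python3 - <<'E'
from h import *
np.set_printoptions(precision=4,suppress=True)
T,S=camera_params('top'),camera_params('side')
a=np.array
M=[[-.088,.132,.155],[-.088,-.132,.155],[.082,-.132,.155],[.082,.132,.155],[-.137,.13,.036],[-.137,-.13,.036]]
ut=crop([[98,345],[448,287],[410,68],[68,125],[138,428],[460,368]],4.2,a([140,160]))
us=crop([[527,37],[275,240],[430,400],[680,182],[242,260],[420,453]],4,a([170,100]))
Ms=M[:4]+[M[5],[.082,-.13,0]]
x,r=fit([(T,M,ut),(S,Ms,us)],[.6,.1,0,.1]); print('box',x,np.degrees(x[3])); print(r)
h=.032;l=.09
M=[[h,l,.014],[h,-l,.014],[-h,-l,.014],[-h,l,.014]]
ut=crop([[525,200],[743,152],[760,228],[548,283]],4.2,a([140,160]))
us=crop([[208,372],[268,422],[103,582],[50,525]],4,a([170,100]))
Ms=[[-h,l,.014],[h,l,.014],[h,-l,.014],[-h,-l,.014]]
x,r=fit([(T,M,ut),(S,Ms,us)],[.6,-.1,0,.1]); print('tray',x,np.degrees(x[3])); print(r)
E
```

```text
box [ 0.563   0.1721 -0.0075  0.2065] 11.830916979253104
[[-0.3266  0.72  ]
 [-0.2091 -0.5933]
 [-0.5063 -0.1909]
 [-0.6442  0.677 ]
 [-0.7432 -0.6189]
 [-0.5249 -0.3867]
 [-0.2843 -0.3699]
 [-0.5532  0.5467]
 [-1.0359  0.6034]
 [ 0.0479  0.1996]
 [-0.4993 -0.9896]
 [-0.4203  1.5369]]
tray [ 0.5831 -0.1299  0.0059  0.2737] 15.680684951973504
[[ 0.1222  1.0818]
 [-1.1595 -0.1165]
 [-0.1117 -0.4331]
 [-0.6407 -0.6986]
 [ 0.4073 -0.2645]
 [-0.6472  0.4481]
 [-0.3279 -0.0553]
 [-1.0129  0.1815]]
```

```bash
python3 - <<'E'
from h import *
np.set_printoptions(precision=4,suppress=True)
s=sense(); p=camera_params('wrist'); C=-p['R'].T@p['t']
E=s['ee_rot']; print('cam in tool',E.T@(C-s['tcp_pos'])); print('cam axes in tool',E.T@p['R'].T)
def ray(p,u,v,z):
    f=192/np.tan(np.radians(p['vfov']/2)); C=-p['R'].T@p['t']
    d=p['R'].T@np.array([(u-p['cx'])/f,(v-p['cy'])/f,1]); return C+d*(z-C[2])/d[2]
T=camera_params('top');S=camera_params('side')
for n,a,b,z in(('mug',(248,148),(288,246),.07),('goblin',(122,222),(352,124),.04),('pw',(392,208),(115,277),.03)): print(n,ray(T,*a,z),ray(S,*b,z))
# z fixed 0 test by triangulating box lid corner
E
```

```text
cam in tool [ 0.0681  0.0004 -0.1619]
cam axes in tool [[ 0.0003 -0.9683 -0.2497]
 [ 1.     -0.      0.0012]
 [-0.0012 -0.2497  0.9683]]
mug [0.788  0.0278 0.07  ] [0.7924 0.0327 0.07  ]
goblin [0.5268 0.4446 0.04  ] [0.5396 0.4422 0.04  ]
pw [ 0.6    -0.4672  0.03  ] [ 0.607  -0.4627  0.03  ]
```

```bash
python3 -m inch '[{"x":0.3,"y":0.4,"z":0.2,"az":-0.1,"jaw":0},{"x":0.6,"y":0.7,"z":0.2,"az":-0.1},{"x":0.66,"y":0.74,"z":0.2,"az":-0.1},{"x":0.66,"y":0.74,"z":0.2,"az":-0.1},{"x":0.66,"y":0.74,"z":0.2,"az":-0.1},{"x":0.66,"y":0.74,"az":-0.1},{"x":0.66,"y":0.74,"az":-0.1},{"x":0.66,"y":0.74,"az":-0.1},{"x":0.66,"y":0.74,"az":-0.1},{"x":0.6,"y":0.7},{"x":0.4,"y":0.5},{}]'
```

```text
$[0]: bad value
```

```bash
python3 -m inch '[{"jaw":0,"x":0.3,"y":0.4,"z":0.2,"ax":0,"ay":0,"az":-0.1},{"jaw":0,"x":0.6,"y":0.7,"z":0.2,"ax":0,"ay":0,"az":-0.1},{"jaw":0,"x":0.66,"y":0.74,"z":0.2,"ax":0,"ay":0,"az":-0.1},{"jaw":0,"x":0.66,"y":0.74,"z":0.2,"ax":0,"ay":0,"az":-0.1},{"jaw":0,"x":0.66,"y":0.74,"z":0.2,"ax":0,"ay":0,"az":-0.1},{"jaw":0,"x":0.66,"y":0.74,"z":0,"ax":0,"ay":0,"az":-0.1},{"jaw":0,"x":0.66,"y":0.74,"z":0,"ax":0,"ay":0,"az":-0.1},{"jaw":0,"x":0.66,"y":0.74,"z":0,"ax":0,"ay":0,"az":-0.1},{"jaw":0,"x":0.66,"y":0.74,"z":0,"ax":0,"ay":0,"az":-0.1},{"jaw":0,"x":0.6,"y":0.7,"z":0,"ax":0,"ay":0,"az":0}]'
```

```text
time_s: 1.4
tcp_pos: [0.6184, -0.1424, 0.2799]
ee_rot: [[-0.973, -0.231, -0.003], [-0.231, 0.973, 0.007], [0.001, 0.007, -1.0]]
wrist_force: [0.3, -1.2, -0.2]
gripper_width: 0.999
```

```bash
cat >> h.py <<'E'
import json
def snap(tag,name='wrist'):
    p=camera_params(name); im=capture(name)
    json.dump({k:np.asarray(v).tolist() for k,v in p.items()},open(f'pics/{tag}.json','w'))
    cv2.imwrite(f'pics/{tag}.png',im[:,:,::-1]); return p
def load(tag): return {k:np.array(v) for k,v in json.load(open(f'pics/{tag}.json')).items()}
E
python3 -c "
from h import *
snap('t1')"
```

```text
(no output)
```

View pics/t1.png

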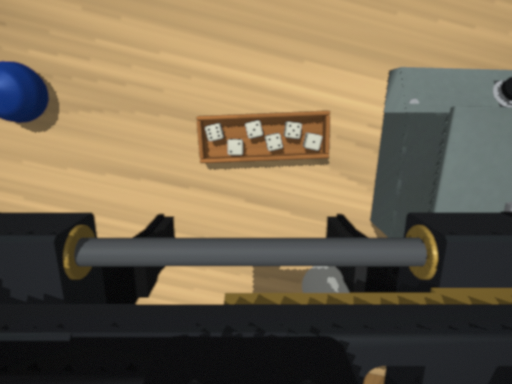

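The wrist view shows the tray and its six dice at (263,138), and the box's nose at the upper right. Next I'll move along +y for a second view.

```bash
python3 -m inch '[{"jaw":0,"x":0,"y":0.6,"z":0.2,"ax":0,"ay":0,"az":0},{"jaw":0,"x":0,"y":0.9,"z":0.2,"ax":0,"ay":0,"az":0},{"jaw":0,"x":0,"y":0.9,"z":0.2,"ax":0,"ay":0,"az":0},{"jaw":0,"x":0,"y":0.8,"z":0.2,"ax":0,"ay":0,"az":0},{"jaw":0,"x":0,"y":0.4,"z":0.2,"ax":0,"ay":0,"az":0}]'; python3 -c "
from h import *
snap('t2')"
```

```text
time_s: 2.08
tcp_pos: [0.6216, 0.0856, 0.3348]
ee_rot: [[-0.972, -0.236, -0.011], [-0.236, 0.972, 0.007], [0.009, 0.01, -1.0]]
wrist_force: [0.1, -0.2, -0.1]
gripper_width: 1.002
```

View pics/t2.png

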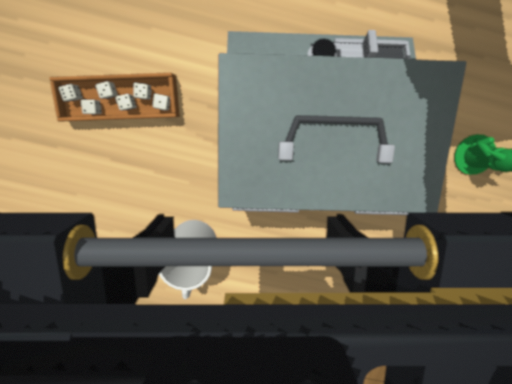

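```bash
python3 - <<'E'
import cv2
a=cv2.imread('pics/t2.png')[20:220,210:470]; cv2.imwrite('pics/c1.png',cv2.resize(a,None,fx=3,fy=3,interpolation=cv2.INTER_CUBIC))
a=cv2.imread('pics/t2.png')[60:135,40:190]; b=cv2.imread('pics/t1.png')[100:175,190:340]; cv2.imwrite('pics/c2.png',cv2.resize(cv2.vconcat([a,b]),None,fx=4,fy=4,interpolation=cv2.INTER_CUBIC))
E
```

```text
(no output)
```

View pics/c1.png

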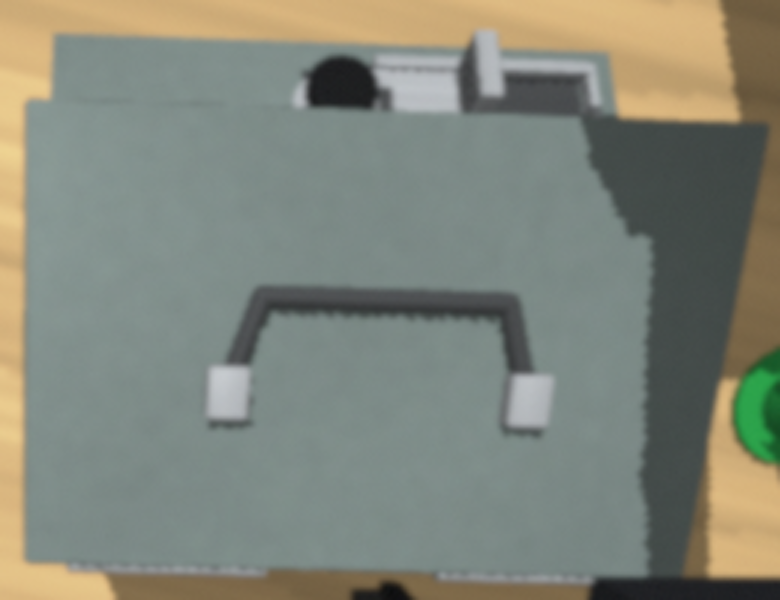

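View pics/c2.png

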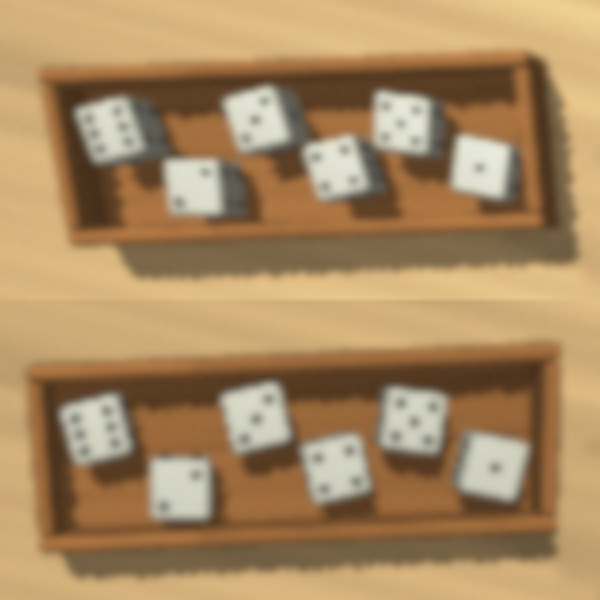

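```bash
python3 - <<'E'
from h import *
np.set_printoptions(precision=4,suppress=True)
a=np.array; T1,T2=load('t1'),load('t2'); T=camera_params('top');S=camera_params('side')
h=.032;l=.09
M=[[-h,-l,.014],[-h,l,.014],[h,l,.014],[h,-l,.014]]
u2=crop([[40,72],[530,52],[548,228],[75,243]],4,a([40,60]))
u1=crop([[28,370-300],[558,345-300],[556,531-300],[42,550-300]],4,a([190,100]))
x,r=fit([(T1,M,u1),(T2,M,u2)],[.58,-.13,0.014,.2]); print('tray',x,np.degrees(x[3])); print(r)
B=[[-.088,-.132,.155],[-.088,.132,.155],[.082,-.132,.155],[-.137,-.13,.036],[-.137,.13,.036]]
ub=crop([[27,101],[768,125],[25,562],[55,34],[610,52]],3,a([210,20]))
x,r=fit([(T2,B,ub)],[.56,.17,0,.2]); print('box',x,np.degrees(x[3])); print(r)
M=[[-.088,.132,.155],[-.088,-.132,.155],[.082,-.132,.155],[.082,.132,.155],[-.137,.13,.036],[-.137,-.13,.036]]
ut=crop([[98,345],[448,287],[410,68],[68,125],[138,428],[460,368]],4.2,a([140,160]))
us=crop([[527,37],[275,240],[430,400],[680,182],[242,260],[420,453]],4,a([170,100]))
Ms=M[:4]+[M[5],[.082,-.13,0]]
x,r=fit([(T2,B,ub),(T,M,ut)],[.56,.17,0,.2]); print('box+top',x,np.degrees(x[3])); print(r)
x,r=fit([(T2,B,ub),(T,M,ut),(S,Ms,us)],[.56,.17,0,.2]); print('all',x,np.degrees(x[3])); print(r)
E
```

```text
tray [ 0.5824 -0.1291  0.0083  0.2755] 15.785283271138413
[[-0.5779 -0.9908]
 [ 0.3358 -0.4888]
 [-0.24    0.1539]
 [-0.149   0.8912]
 [ 0.5803 -0.5325]
 [ 0.1738 -0.1817]
 [-0.1662  0.3531]
 [ 0.0848  1.1225]]
box [ 0.5633  0.1733 -0.0014  0.2096] 12.008905366381017
[[-0.0001 -0.4718]
 [ 0.4566 -0.2992]
 [ 0.1216 -0.0141]
 [-0.1133  0.4052]
 [-0.7082  0.7261]]
box+top [ 0.5631  0.1728 -0.0016  0.2084] 11.942698423230482
[[-0.2488 -0.8481]
 [ 0.0627 -0.3675]
 [-0.2641 -0.4028]
 [-0.2629  0.1306]
 [-0.9422  0.6846]
 [-0.834   0.524 ]
 [-0.4277 -1.0061]
 [-0.8558 -0.7629]
 [-1.2709  0.3096]
 [-1.1572 -0.7433]
 [-0.6923 -0.7096]]
all [ 0.5632  0.1729 -0.002   0.2088] 11.963368327752915
[[-0.2018 -0.6244]
 [-0.2206 -0.2542]
 [-0.1699 -0.398 ]
 [-0.2501  0.3214]
 [-1.115   0.794 ]
 [-0.8142  0.526 ]
 [-0.4371 -1.0296]
 [-0.881  -0.7676]
 [-1.2686  0.3295]
 [-1.1359 -0.7474]
 [-0.6965 -0.7377]
 [ 0.0287 -1.3285]
 [-0.3325 -0.1173]
 [-0.5554 -0.0064]
 [ 0.6056 -0.7291]
 [-0.3535 -1.5647]
 [ 0.0041  1.0381]]
```

```bash
cat >> h.py <<'E'
BO=np.array([.5632,.1729,0]); BY=np.radians(12.0); BR=Rz(BY)
sl=np.arctan2(32,55); N=BR@[-np.sin(sl),0,np.cos(sl)]; U=BR@[np.cos(sl),0,np.sin(sl)]; Y=BR[:,1]
P0=BO+BR@[-.137,0,.036]
def rayd(p,u,v):
    f=192/np.tan(np.radians(p['vfov']/2)); C=-p['R'].T@p['t']
    return C,p['R'].T@np.array([(u-p['cx'])/f,(v-p['cy'])/f,1])
def onslope(p,u,v,h):
    C,d=rayd(p,u,v); k=((P0-C)@N+h)/(d@N); X=C+k*d
    return X,np.array([(X-P0)@U,(X-P0)@Y,h])
TR=np.c_[-U,Y,-N]
def turn(R):
    from scipy.spatial.transform import Rotation as Ro
    return np.degrees(Ro.from_matrix(R@sense()['ee_rot'].T).as_rotvec())/10
def go(X):
    return (np.asarray(X)-sense()['tcp_pos'])/.06
E
python3 - <<'E'
from h import *
np.set_printoptions(precision=4,suppress=True)
T2=load('t2')
for n,uv,h in(('btn',(342,84),.0145),('tabtop a',(485,31),.03),('tabtop b',(489,97),.03)):
    print(n,*onslope(T2,*crop(uv,3,np.array([210,20])),h))
print(TR,turn(TR))
E
```

```text
btn [0.4522 0.1481 0.0663] [ 0.0354 -0.0012  0.0145]
tabtop a [0.4187 0.2008 0.0715] [0.0191 0.0574 0.03  ]
tabtop b [0.4478 0.2055 0.0887] [0.0532 0.0559 0.03  ]
[[-0.8455 -0.2079  0.4919]
 [-0.1797  0.9781  0.1046]
 [-0.5029  0.     -0.8643]] [ 0.6246 -2.9828 -0.1854]
```

```bash
python3 - <<'E'
from h import *
np.set_printoptions(precision=4,suppress=True)
X=P0+.036*U+.03*Y+.11*N; print(X,go(X))
E
```

```text
[0.3993 0.1687 0.1492] [-3.719   1.3537 -3.1216]
```

```bash
python3 -m inch '[{"jaw":0,"x":-0.6,"y":0.2,"z":0,"ax":0.1,"ay":-0.5,"az":-0.03},{"jaw":0,"x":-0.9,"y":0.3,"z":0,"ax":0.1,"ay":-0.5,"az":-0.03},{"jaw":0,"x":-0.9,"y":0.3,"z":-0.2,"ax":0.1,"ay":-0.5,"az":-0.03},{"jaw":0,"x":-0.8,"y":0.3,"z":-0.5,"ax":0.1,"ay":-0.5,"az":-0.03},{"jaw":60,"x":-0.4,"y":0.2,"z":-0.8,"ax":0.1,"ay":-0.5,"az":-0.03},{"jaw":120,"x":-0.1,"y":0,"z":-0.8,"ax":0.1,"ay":-0.4,"az":-0.03},{"jaw":120,"x":0,"y":0,"z":-0.6,"ax":0,"ay":0,"az":0},{"jaw":120,"x":0,"y":0,"z":0,"ax":0,"ay":0,"az":0}]'; python3 - <<'E'
from h import *
np.set_printoptions(precision=4,suppress=True)
print(turn(TR),sense()['gripper_width']); snap('s1')
E
```

```text
time_s: 3.12
tcp_pos: [0.4158, 0.165, 0.1889]
ee_rot: [[-0.854, -0.198, 0.481], [-0.176, 0.98, 0.092], [-0.49, -0.006, -0.872]]
wrist_force: [0.2, -0.7, -0.2]
gripper_width: 0.63
[ 0.0519 -0.0794  0.0577] 0.6304835631061142
```

View pics/s1.png

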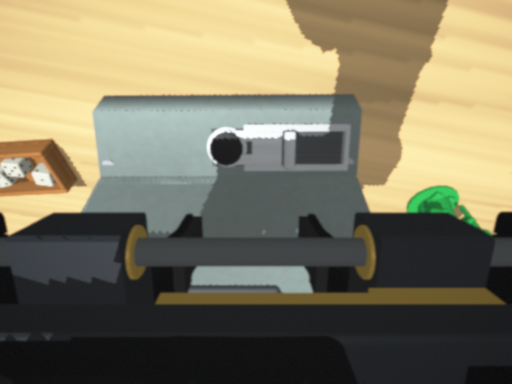

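```bash
python3 - <<'E'
import cv2
a=cv2.imread('pics/s1.png')[85:190,190:370]; cv2.imwrite('pics/c3.png',cv2.resize(a,None,fx=4.4,fy=4.4,interpolation=cv2.INTER_CUBIC))
E
```

```text
(no output)
```

View pics/c3.png

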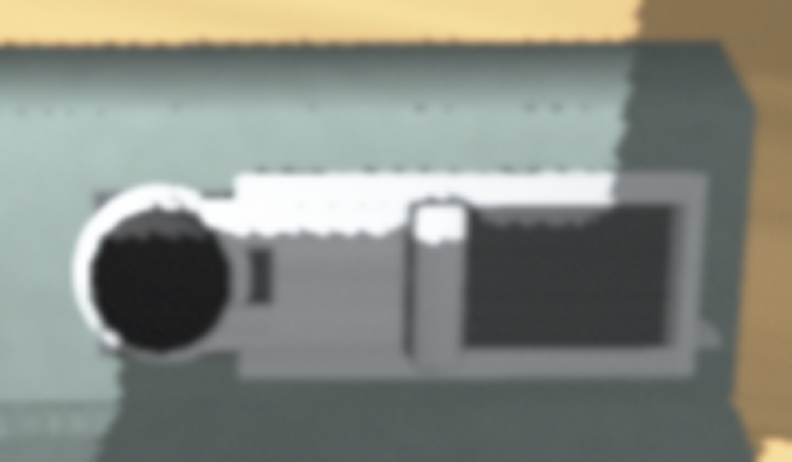

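```bash
python3 - <<'E'
from h import *
np.set_printoptions(precision=4,suppress=True)
p=load('s1')
c=lambda u,v:crop((u,v),4.4,np.array([190,85]))
for n,uv,h in(('btn',(160,280),.0145),('top',(440,200),.03),('bot',(441,370),.03),('L',(413,285),.03),('R',(466,285),.03)):
    print(n,*onslope(p,*c(*uv),h))
# two-view triangulation
def tri(l):
    A=0;b=0
    for p,u,v in l:
        C,d=rayd(p,u,v); d/=np.linalg.norm(d); Q=np.eye(3)-np.outer(d,d); A=A+Q;b=b+Q@C
    X=np.linalg.solve(A,b); return X,(X-P0)@U,(X-P0)@Y,(X-P0)@N
T2=load('t2');c2=lambda u,v:crop((u,v),3,np.array([210,20]))
print('btn',tri([(p,*c(160,280)),(T2,*c2(342,84))]))
print('tab',tri([(p,*c(440,285)),(T2,*c2(487,64))]))
X=P0+.0355*U+.055*Y+.06*N; print('above tab',X,go(X),turn(TR))
E
```

```text
btn [0.4509 0.149  0.0657] [0.0341 0.     0.0145]
top [0.4167 0.2006 0.0704] [0.0168 0.0576 0.03  ]
bot [0.4455 0.2078 0.0876] [0.0511 0.0586 0.03  ]
L [0.432  0.1987 0.0789] [0.0337 0.0526 0.03  ]
R [0.4298 0.2092 0.0789] [0.0338 0.0633 0.03  ]
btn (array([0.4518, 0.1488, 0.0644]), np.float64(0.03415142752671219), np.float64(-0.0004107862827564858), np.float64(0.012964722569509557))
tab (array([0.4323, 0.2045, 0.0767]), np.float64(0.033948751136531806), np.float64(0.05814017100020295), np.float64(0.027373775944652255))
above tab [0.4183 0.1983 0.1057] [ 0.0528  0.5672 -1.3828] [ 0.0531 -0.0843  0.0642]
```

```bash
python3 -m inch '[{"jaw":130,"x":0.05,"y":0.4,"z":-0.4,"ax":0.05,"ay":-0.08,"az":0.06},{"jaw":130,"x":0,"y":0.2,"z":-0.6,"ax":0,"ay":0,"az":0},{"jaw":130,"x":0,"y":0,"z":-0.3,"ax":0,"ay":0,"az":0},{"jaw":130,"x":0,"y":0,"z":0,"ax":0,"ay":0,"az":0}]'; python3 - <<'E'
from h import *
np.set_printoptions(precision=4,suppress=True)
d=sense()['tcp_pos']-P0; print(d@U,d@Y,d@N, sense()['gripper_width'])
X=P0+.034*U+.057*Y+.011*N; print(X,go(X),turn(TR)); snap('s2')
E
```

```text
time_s: 3.68
tcp_pos: [0.4231, 0.1857, 0.1556]
ee_rot: [[-0.875, -0.223, 0.43], [-0.198, 0.975, 0.102], [-0.442, 0.004, -0.897]]
wrist_force: [0.4, -0.1, 0.5]
gripper_width: 0.493
0.06240521168082981 0.04165534921121718 0.102026027232881 0.49336401763183496
[0.4407 0.2051 0.0626] [ 0.2928  0.3237 -1.5494] [ 0.0645 -0.3892 -0.0885]
```

View pics/s2.png

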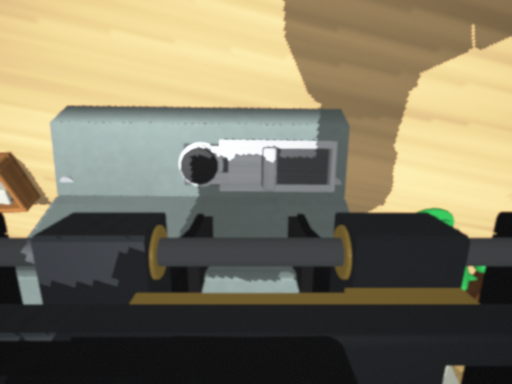

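```bash
python3 - <<'E'
from h import *
np.set_printoptions(precision=2,suppress=True)
s=sense();print(s['joints'],s['joint_velocities'],s['effort'])
E
```

```text
[  41.     -1.25  -61.27   62.27  -13.43 -177.29] [ 0.13 -0.65  0.05  0.39  0.25 -0.2 ] [ -0.03 -12.69  14.23   1.26   0.03   0.02]
```

The arm is against its limits here: joint 3 at -61 deg, joint 6 at -177 deg, and joint 5 close to 0. I'll back the tilt off and log joint and pose pairs, then fit a kinematic model and choose a reachable tilt from that.

```bash
cat > log.py <<'E'
import json,numpy as np
from station import sense
s=sense(); open('log.jsonl','a').write(json.dumps([np.asarray(s[k]).tolist() for k in('joints','tcp_pos','ee_rot')])+'\n'); print(np.round(s['joints'],2))
E
python3 log.py
python3 -m inch '[{"jaw":130,"x":0,"y":0,"z":0.4,"ax":-0.1,"ay":0.6,"az":0}]' >/dev/null; python3 log.py
python3 -m inch '[{"jaw":130,"x":0.2,"y":0,"z":0.4,"ax":-0.1,"ay":0.6,"az":0}]' >/dev/null; python3 log.py
python3 -m inch '[{"jaw":130,"x":0.2,"y":0.1,"z":0,"ax":0,"ay":0,"az":0}]' ; python3 log.py
```

```text
[  41.     -1.25  -61.27   62.27  -13.43 -177.29]
[  44.91   -1.34  -55.63   46.24  -20.34 -164.58]
[  46.26   -0.45  -46.84   30.28  -29.19 -149.66]
time_s: 4.1
tcp_pos: [0.4691, 0.1759, 0.1956]
ee_rot: [[-0.902, -0.191, 0.387], [-0.186, 0.981, 0.05], [-0.389, -0.027, -0.921]]
wrist_force: [0.1, 1.6, 1.2]
gripper_width: 0.491
[  45.67    0.93  -45.01   29.94  -29.01 -148.8 ]
```

```bash
python3 - <<'E'
import json,numpy as np,itertools
from scipy.spatial.transform import Rotation as Ro
L=[json.loads(l) for l in open('log.jsonl')]
L.insert(0,[[-52.047,22.042,.453,0,-68.411,-14.817],[.24536,-.57418,.22145],[[-.919648,-.392742,-.00094],[-.392743,.919646,.00196],[.00009,.00217,-1]]])
best=[]
for s in itertools.product([1,-1],repeat=6):
  for ax4 in 'xz':
   for ax6 in 'xz':
    Q=[]
    for j,p,R in L:
        a=[s[i]*j[i] for i in range(6)]
        F=Ro.from_euler('ZYY',[a[0],a[1],a[2]],degrees=True)*Ro.from_euler(ax4.upper(),a[3],degrees=True)*Ro.from_euler('Y',a[4],degrees=True)*Ro.from_euler(ax6.upper(),a[5],degrees=True)
        Q.append(F.inv()*Ro.from_matrix(R))
    m=Ro.concatenate(Q).mean(); e=np.degrees(max((m.inv()*q).magnitude() for q in Q)); best.append((e,s,ax4,ax6,m.as_matrix().round(2).tolist()))
best.sort(key=lambda t:t[0]); 
for b in best[:4]: print(b)
E
```

```text
Traceback (most recent call last):
  File "scipy/spatial/transform/_rotation.pyx", line 1423, in scipy.spatial.transform._rotation.Rotation.from_euler
ValueError: Expected consecutive axes to be different, got ZYY
```

```bash
cat > kin.py <<'E'
import json,numpy as np,itertools
from scipy.spatial.transform import Rotation as Ro
L=[json.loads(l) for l in open('log.jsonl')]
L.insert(0,[[-52.047,22.042,.453,0,-68.411,-14.817],[.24536,-.57418,.22145],[[-.919648,-.392742,-.00094],[-.392743,.919646,.00196],[.00009,.00217,-1]]])
def rot(ax,a): return Ro.from_euler(ax,a,degrees=True)
E
python3 - <<'E'
from kin import *
best=[]
for s in itertools.product([1,-1],repeat=6):
  for ax4 in 'XZ':
   for ax6 in 'XZ':
    Q=[]
    for j,p,R in L:
        a=[s[i]*j[i] for i in range(6)]
        F=rot('Z',a[0])*rot('Y',a[1]+a[2])*rot(ax4,a[3])*rot('Y',a[4])*rot(ax6,a[5])
        Q.append(F.inv()*Ro.from_matrix(R))
    m=Ro.concatenate(Q).mean(); e=np.degrees(max((m.inv()*q).magnitude() for q in Q)); best.append((e,s,ax4,ax6,m.as_matrix().round(2).tolist()))
best.sort(key=lambda t:t[0]); 
for b in best[:4]: print(b)
E
```

```text
(np.float64(0.09996221000269312), (1, 1, -1, -1, -1, -1), 'X', 'X', [[-0.0, -0.0, 1.0], [-1.0, 0.0, -0.0], [-0.0, -1.0, -0.0]])
(np.float64(20.33960401802707), (-1, 1, -1, 1, -1, 1), 'X', 'X', [[0.02, -0.11, 0.99], [0.89, 0.45, 0.03], [-0.45, 0.89, 0.11]])
(np.float64(21.236315349020273), (1, 1, -1, -1, 1, 1), 'X', 'Z', [[-0.05, -0.74, -0.67], [-0.99, -0.05, 0.12], [-0.12, 0.67, -0.73]])
(np.float64(26.004589629019854), (1, -1, 1, 1, -1, 1), 'X', 'Z', [[0.39, -0.73, 0.56], [-0.85, -0.04, 0.53], [-0.36, -0.68, -0.63]])
```

```bash
cat >> kin.py <<'E'
def frames(j):
    s=(1,1,-1,-1,-1,-1); a=[s[i]*j[i] for i in range(6)]
    R1=rot('Z',a[0]); R2=R1*rot('Y',a[1]); R3=R1*rot('Y',a[1]+a[2]); R4=R3*rot('X',a[3]); R5=R4*rot('Y',a[4]); R6=R5*rot('X',a[5])
    return [r.as_matrix() for r in (R1,R2,R3,R4,R5,R6)]
cols=[(0,0),(0,1),(0,2),(1,0),(1,2),(2,0),(2,2),(3,1),(3,2),(4,0)]
def row(j):
    F=frames(j); return np.stack([F[a][:,b] for a,b in cols],1)
def fitk(lam=1e-4):
    A=np.vstack([row(l[0]) for l in L]); b=np.concatenate([l[1] for l in L])
    k=np.linalg.solve(A.T@A+lam**2*np.eye(len(cols)),A.T@b); return k,(A@k-b).reshape(-1,3)
E
python3 - <<'E'
from kin import *
np.set_printoptions(precision=4,suppress=True)
for lam in(1e-4,1e-3,5e-3,2e-2):
    k,r=fitk(lam); print(dict(zip(cols,k.round(4))),abs(r).max())
E
```

```text
{(0, 0): np.float64(-0.0023), (0, 1): np.float64(-0.0004), (0, 2): np.float64(0.16), (1, 0): np.float64(0.0025), (1, 2): np.float64(0.5656), (2, 0): np.float64(0.4206), (2, 2): np.float64(0.0002), (3, 1): np.float64(-0.1592), (3, 2): np.float64(0.0005), (4, 0): np.float64(0.3077)} 4.040763771634426e-05
{(0, 0): np.float64(-0.002), (0, 1): np.float64(-0.0006), (0, 2): np.float64(0.1597), (1, 0): np.float64(0.0023), (1, 2): np.float64(0.5658), (2, 0): np.float64(0.4204), (2, 2): np.float64(0.0002), (3, 1): np.float64(-0.1591), (3, 2): np.float64(0.0006), (4, 0): np.float64(0.3078)} 3.999285142303188e-05
{(0, 0): np.float64(0.0045), (0, 1): np.float64(-0.0025), (0, 2): np.float64(0.1542), (1, 0): np.float64(-0.0009), (1, 2): np.float64(0.5686), (2, 0): np.float64(0.415), (2, 2): np.float64(-0.0001), (3, 1): np.float64(-0.1572), (3, 2): np.float64(0.002), (4, 0): np.float64(0.3092)} 8.356151074931373e-05
{(0, 0): np.float64(0.0283), (0, 1): np.float64(-0.009), (0, 2): np.float64(0.1405), (1, 0): np.float64(-0.0092), (1, 2): np.float64(0.5642), (2, 0): np.float64(0.3988), (2, 2): np.float64(-0.0008), (3, 1): np.float64(-0.1517), (3, 2): np.float64(0.0033), (4, 0): np.float64(0.301)} 0.001116637270516474
```

```bash
cat >> kin.py <<'E'
K=dict(zip(cols,[0,0,.16,0,.566,.4205,0,-.1592,0,.3077])); Kv=np.array([K[c] for c in cols])
LO=np.array([-179.83,-69.29,-61.27,-181.25,-171.15,-177.46]); HI=np.array([179.83,118.12,80.66,117.63,-9.14,177.46])
RT=np.array([[0,0,1],[-1,0,0],[0,-1,0]])
def fk(j): return row(j)@Kv, frames(j)[5]@RT
from scipy.optimize import least_squares
rng=np.random.default_rng(0)
def ik(X,R,n=40,seeds=None,margin=2):
    out=[]
    def f(j):
        p,Q=fk(j); return np.r_[(p-X)*10,Ro.from_matrix(R@Q.T).as_rotvec()]
    S=seeds if seeds is not None else [LO+(HI-LO)*rng.random(6) for _ in range(n)]
    for s in S:
        r=least_squares(f,np.clip(s,LO+margin+.01,HI-margin-.01),bounds=(LO+margin,HI-margin),x_scale=30,max_nfev=60)
        if np.linalg.norm(r.fun)<1e-4 and not any(np.abs(r.x-o).max()<1 for o in out): out.append(r.x)
    return out
E
python3 - <<'E'
from kin import *; from h import *
np.set_printoptions(precision=1,suppress=True)
C=dict(locked=(.034,.057,.011),open=(.034,.093,.011),press=(.034,0,.012))
for tilt in (30,20,10,0,-10):
  t=np.radians(tilt); z=BR@[np.sin(t),0,-np.cos(t)]
  for fl in(1,-1):
    y=fl*Y; R=np.c_[np.cross(y,z),y,z]
    for n,c in C.items():
        X=P0+c[0]*U+c[1]*Y+c[2]*N
        print(tilt,fl,n,*ik(X,R,25))
E
```

```text
30 1 locked
30 1 open
30 1 press
30 -1 locked
30 -1 open
30 -1 press
20 1 locked
20 1 open
20 1 press
20 -1 locked
20 -1 open
20 -1 press
10 1 locked [  47.3   15.8  -43.    14.5  -23.7 -138.2]
10 1 open [  51.2   16.6  -41.9   15.4  -24.4 -142.9]
10 1 press [  40.7   14.8  -43.6   12.2  -23.2 -129.5]
10 -1 locked [ 47.3  15.8 -43.   14.5 -23.7  41.8]
10 -1 open [ 51.2  16.6 -41.9  15.4 -24.4  37.1]
10 -1 press [ 40.7  14.8 -43.6  12.2 -23.2  50.5]
0 1 locked [  44.1   19.6  -30.6    0.   -39.8 -122.1]
0 1 open [  47.8   20.3  -29.3   -0.   -40.4 -125.8]
0 1 press [  37.8   18.7  -31.9    0.   -39.4 -115.8]
0 -1 locked [ 44.1  19.6 -30.6  -0.  -39.8  57.9]
0 -1 open [ 47.8  20.3 -29.3  -0.  -40.4  54.2]
0 -1 press [ 37.8  18.7 -31.9  -0.  -39.4  64.2]
-10 1 locked [  40.8   24.1  -21.3   -6.   -53.5 -114.9]
-10 1 open [  44.2   24.7  -19.9   -6.6  -54.  -117.9]
-10 1 press [  35.1   23.3  -23.    -4.9  -53.  -109.8]
-10 -1 locked [ 40.8  24.1 -21.3  -6.  -53.5  65.1]
-10 -1 open [ 44.2  24.7 -19.9  -6.6 -54.   62.1]
-10 -1 press [ 35.1  23.3 -23.   -4.9 -53.   70.2]
```

```bash
python3 - <<'E'
from kin import *; from h import *
np.set_printoptions(precision=1,suppress=True)
C=dict(locked=(.034,.057,.011),press=(.034,0,.012))
def R_(t,lean=0,fl=1):
    z=BR@[np.sin(t)*np.cos(lean),np.sin(lean),-np.cos(t)*np.cos(lean)]
    y=Y-z*(z@Y); y=fl*y/np.linalg.norm(y); return np.c_[np.cross(y,z),y,z]
S=[np.array([a,b,c,d,e,f]) for a in(-150,-60,10,50,120) for b in(-20,20) for c in(-50,) for d in(-175,-90,0,90) for e in(-20,) for f in(0,-130)]
for t,l in((14,0),(18,0),(30,0),(18,15),(18,-15),(25,15),(25,-15),(30,20),(30,-20)):
    n='locked'; c=C[n]; X=P0+c[0]*U+c[1]*Y+c[2]*N
    print(t,l,*ik(X,R_(np.radians(t),np.radians(l)),seeds=S,margin=.5))
E
```

```text
14 0 [  46.5   14.3  -51.    31.3  -15.3 -154.1]
18 0
30 0
18 15 [ 39.5  13.9 -38.2 -19.4 -16.1 -97.5]
18 -15 [ 47.8  16.2 -56.4  63.9 -25.4 171.5]
25 15
25 -15
30 20 [ 29.3  13.2 -34.8 -53.8 -13.4 -52.2]
30 -20
```

```bash
cat >> h.py <<'E'
def Rt(deg,fl=1):
    t=np.radians(deg); z=BR@[np.sin(t),0,-np.cos(t)]; y=fl*Y
    return np.c_[np.cross(y,z),y,z]
def sp(s,y,h): return P0+s*U+y*Y+h*N
E
python3 - <<'E'
from kin import *; from h import *
np.set_printoptions(precision=1,suppress=True)
S=[np.array([45,15,-45,15,-20,-140])]
for t in(10,12,14):
  R=Rt(t); z=R[:,2]
  for n,c in dict(locked=(.027,.057,.012),open=(.027,.093,.012),press=(.026,0,.012)).items():
    print(t,n,[ik(sp(*c)-b*z,R,seeds=S,margin=.5) for b in(0,.05,.1)])
E
```

```text
10 locked [[array([  47.8,   15.5,  -44.2,   15.2,  -22.8, -139.5])], [array([  48.9,   10. ,  -40.6,   11.4,  -31.8, -136.2])], [array([  49.8,    5.1,  -37. ,    9.5,  -40.4, -134.6])]]
10 open [[array([  51.7,   16.4,  -43.2,   16.1,  -23.6, -144.1])], [array([  52.9,   11. ,  -39.6,   12.2,  -32.4, -140.8])], [array([  53.9,    6.2,  -35.9,   10.2,  -40.8, -139.2])]]
10 press [[array([  41.1,   14.7,  -45.1,   13. ,  -22. , -130.8])], [array([  42. ,    8.9,  -41.5,    9.6,  -31.2, -127.9])], [array([  42.8,    3.9,  -37.9,    8. ,  -39.9, -126.5])]]
12 locked [[array([  47.8,   14.8,  -47.9,   22.2,  -18.8, -146.3])], [array([  49.6,    9.1,  -43.6,   15.4,  -28.6, -140.6])], [array([  50.9,    3.9,  -39.8,   12.4,  -37.5, -138.2])]]
12 open [[array([  51.7,   15.7,  -46.8,   23.2,  -19.7, -151.1])], [array([  53.7,   10.1,  -42.6,   16.4,  -29.3, -145.5])], [array([  55. ,    5.1,  -38.8,   13.3,  -38. , -143. ])]]
12 press [[array([  41.1,   13.9,  -48.6,   19.2,  -17.9, -137. ])], [array([  42.7,    8. ,  -44.4,   13.1,  -27.8, -131.7])], [array([  43.8,    2.6,  -40.7,   10.5,  -36.9, -129.6])]]
14 locked [[array([  46.4,   14. ,  -52.7,   34.2,  -14.1, -157. ])], [array([  50.1,    8.2,  -47. ,   20.6,  -25.2, -146. ])], [array([  52. ,    2.7,  -42.8,   15.9,  -34.6, -142.3])]]
14 open [[array([  50.5,   14.9,  -51.4,   34.8,  -15.3, -161.4])], [array([  54.1,    9.3,  -45.9,   21.8,  -26. , -151. ])], [array([  56.1,    4. ,  -41.8,   17. ,  -35.2, -147.2])]]
14 press [[array([  39.9,   13.1,  -53.3,   30.6,  -12.8, -147.1])], [array([  43.1,    7.1,  -47.6,   17.7,  -24.3, -136.6])], [array([  44.7,    1.4,  -43.6,   13.5,  -33.9, -133.2])]]
```

```bash
python3 - <<'E'
from h import *
np.set_printoptions(precision=3,suppress=True)
R=Rt(12); 
for b in(.09,.06,.03,0): X=sp(.027,.057,.012)-b*R[:,2]; print(b,X,go(X))
print(turn(R))
E
```

```text
0.09 [0.416 0.2   0.148] [-0.886  0.4   -0.794]
0.06 [0.422 0.201 0.119] [-0.784  0.421 -1.283]
0.03 [0.428 0.202 0.089] [-0.683  0.443 -1.772]
0 [0.434 0.204 0.06 ] [-0.581  0.465 -2.261]
[-0.066  1.101  0.084]
```

```bash
python3 -m inch '[{"jaw":130,"x":-0.4,"y":0.2,"z":-0.2,"ax":-0.03,"ay":0.55,"az":0.04},{"jaw":130,"x":-0.4,"y":0.2,"z":-0.4,"ax":-0.03,"ay":0.55,"az":0.04},{"jaw":130,"x":0,"y":0.03,"z":-0.5,"ax":0,"ay":0,"az":0},{"jaw":130,"x":0,"y":0,"z":0,"ax":0,"ay":0,"az":0}]'; python3 - <<'E'
from h import *
np.set_printoptions(precision=3,suppress=True)
R=Rt(12); 
for b in(.03,0): X=sp(.027,.057,.012)-b*R[:,2]; print(b,X,go(X))
print(turn(R)); snap('s3'); snap('s3t','top')
E
```

```text
time_s: 4.6
tcp_pos: [0.4209, 0.1998, 0.127]
ee_rot: [[-0.957, -0.208, 0.204], [-0.205, 0.978, 0.037], [-0.207, -0.006, -0.978]]
wrist_force: [-0.3, -0.8, 1.2]
gripper_width: 0.49
0.03 [0.428 0.202 0.089] [ 0.121  0.045 -0.629]
0 [0.434 0.204 0.06 ] [ 0.223  0.067 -1.118]
[0.035 0.001 0.   ]
```

View pics/s3.png

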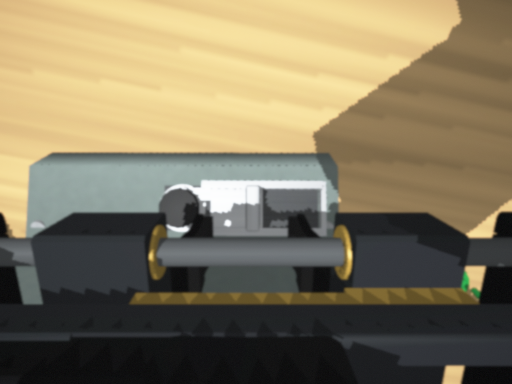

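```bash
python3 -m inch '[{"jaw":165,"x":0.12,"y":0.05,"z":-0.6,"ax":0.03,"ay":0,"az":0},{"jaw":165,"x":0.1,"y":0.02,"z":-0.45,"ax":0,"ay":0,"az":0},{"jaw":165,"x":0,"y":0,"z":0,"ax":0,"ay":0,"az":0}]'; python3 - <<'E'
from h import *
np.set_printoptions(precision=3,suppress=True)
R=Rt(12); X=sp(.027,.057,.012); print(go(X)); print(turn(R)); snap('s4')
E
```

```text
time_s: 5.08
tcp_pos: [0.4387, 0.2074, 0.0698]
ee_rot: [[-0.954, -0.21, 0.216], [-0.203, 0.978, 0.053], [-0.222, 0.007, -0.975]]
wrist_force: [0.2, 0.2, 0.4]
gripper_width: 0.359
[-0.073 -0.061 -0.164]
[-0.057  0.072 -0.01 ]
```

View pics/s4.png

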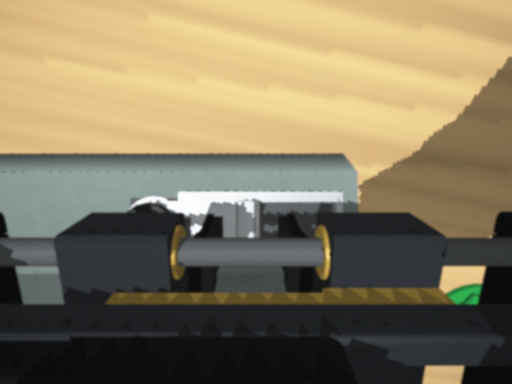

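```bash
python3 -m inch '[{"jaw":165,"x":-0.07,"y":-0.06,"z":-0.16,"ax":-0.05,"ay":0.07,"az":0},{"jaw":255,"x":0,"y":0,"z":0,"ax":0,"ay":0,"az":0},{"jaw":255,"x":0,"y":0,"z":0,"ax":0,"ay":0,"az":0},{"jaw":255,"x":0,"y":0,"z":0,"ax":0,"ay":0,"az":0}]'; python3 - <<'E'
from h import *
np.set_printoptions(precision=3,suppress=True)
d=sense()['tcp_pos']-P0; print(d@U,d@Y,d@N); print(turn(Rt(12)))
E
```

```text
time_s: 5.62
tcp_pos: [0.4361, 0.2058, 0.0647]
ee_rot: [[-0.955, -0.21, 0.21], [-0.204, 0.978, 0.051], [-0.216, 0.006, -0.976]]
wrist_force: [1.3, -0.8, -3.9]
gripper_width: 0.116
0.03130305000921791 0.05865465665181662 0.01496741998043614
[-0.044  0.039 -0.012]
```

```bash
python3 -m inch '[{"jaw":255,"x":-0.04,"y":0.2,"z":0,"ax":-0.04,"ay":0,"az":0},{"jaw":255,"x":-0.05,"y":0.2,"z":0,"ax":0,"ay":0,"az":0},{"jaw":255,"x":-0.04,"y":0.18,"z":0,"ax":0,"ay":0,"az":0},{"jaw":255,"x":0,"y":0,"z":0,"ax":0,"ay":0,"az":0}]'; python3 - <<'E'
from h import *
np.set_printoptions(precision=3,suppress=True)
d=sense()['tcp_pos']-P0; print(d@U,d@Y,d@N); print(turn(Rt(12)))
E
```

```text
time_s: 6.12
tcp_pos: [0.4293, 0.2363, 0.0646]
ee_rot: [[-0.957, -0.203, 0.208], [-0.201, 0.979, 0.031], [-0.21, -0.012, -0.978]]
wrist_force: [5.8, -1.5, -1.8]
gripper_width: 0.113
0.030970527040716064 0.08982290957557112 0.015094147109929587
[0.066 0.026 0.03 ]
```

```bash
python3 -m inch '[{"jaw":255,"x":-0.02,"y":0.06,"z":0,"ax":0.06,"ay":0.02,"az":0.03},{"jaw":170,"x":0,"y":0,"z":0,"ax":0,"ay":0,"az":0},{"jaw":170,"x":0,"y":0,"z":0,"ax":0,"ay":0,"az":0},{"jaw":170,"x":-0.1,"y":-0.02,"z":0.5,"ax":0,"ay":0,"az":0},{"jaw":255,"x":-0.15,"y":-0.04,"z":0.6,"ax":0,"ay":0,"az":0},{"jaw":255,"x":-0.1,"y":-0.3,"z":0.2,"ax":0,"ay":0,"az":0}]'; python3 - <<'E'
from h import *
np.set_printoptions(precision=3,suppress=True)
d=sense()['tcp_pos']-P0; print(d@U,d@Y,d@N); print(turn(Rt(12))); snap('s5')
E
```

```text
time_s: 6.88
tcp_pos: [0.4068, 0.2165, 0.144]
ee_rot: [[-0.957, -0.207, 0.202], [-0.204, 0.978, 0.034], [-0.204, -0.008, -0.979]]
wrist_force: [0.1, 0.3, 0.8]
gripper_width: 0.183
0.048369035967131074 0.07512996305170903 0.09680254846538913
[ 0.05  -0.011  0.005]
```

View pics/s5.png

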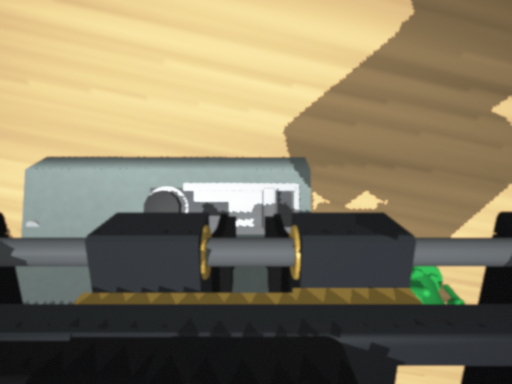

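```bash
python3 - <<'E'
from h import *
np.set_printoptions(precision=3,suppress=True)
for h in(.05,.022,.008): X=sp(.026,0,h); print(h,X,go(X))
E
```

```text
0.05 [0.427 0.144 0.092] [ 0.349 -1.168 -0.864]
0.022 [0.44  0.147 0.068] [ 0.579 -1.119 -1.268]
0.008 [0.447 0.148 0.056] [ 0.694 -1.095 -1.469]
```

```bash
python3 -m inch '[{"jaw":255,"x":0.05,"y":-0.5,"z":-0.1,"ax":0.05,"ay":0,"az":0},{"jaw":255,"x":0.1,"y":-0.6,"z":-0.3,"ax":0,"ay":0,"az":0},{"jaw":255,"x":0.2,"y":-0.1,"z":-0.4,"ax":0,"ay":0,"az":0},{"jaw":255,"x":0,"y":0,"z":0,"ax":0,"ay":0,"az":0}]'; python3 - <<'E'
from h import *
np.set_printoptions(precision=3,suppress=True)
d=sense()['tcp_pos']-P0; print(d@U,d@Y,d@N); print(turn(Rt(12))); 
for h in(.022,.008): X=sp(.026,0,h); print(h,X,go(X))
snap('s6','top');snap('s6s','side')
for n,(a,b,c,d) in dict(s6=(150,290,120,300),s6s=(60,220,200,370)).items(): cv2.imwrite(f'pics/{n}c.png',cv2.resize(cv2.imread(f'pics/{n}.png')[a:b,c:d],None,fx=4,fy=4,interpolation=cv2.INTER_CUBIC))
E
```

```text
time_s: 7.42
tcp_pos: [0.4266, 0.1428, 0.0963]
ee_rot: [[-0.956, -0.21, 0.204], [-0.204, 0.978, 0.048], [-0.209, 0.004, -0.978]]
wrist_force: [-0.1, -0.7, 0.5]
gripper_width: 0.007
0.027814508671662713 -0.0010197918013823747 0.05352954412720802
[-0.024  0.003 -0.009]
0.022 [0.44  0.147 0.068] [ 0.229  0.066 -0.469]
0.008 [0.447 0.148 0.056] [ 0.344  0.091 -0.671]
```

View pics/s6c.png

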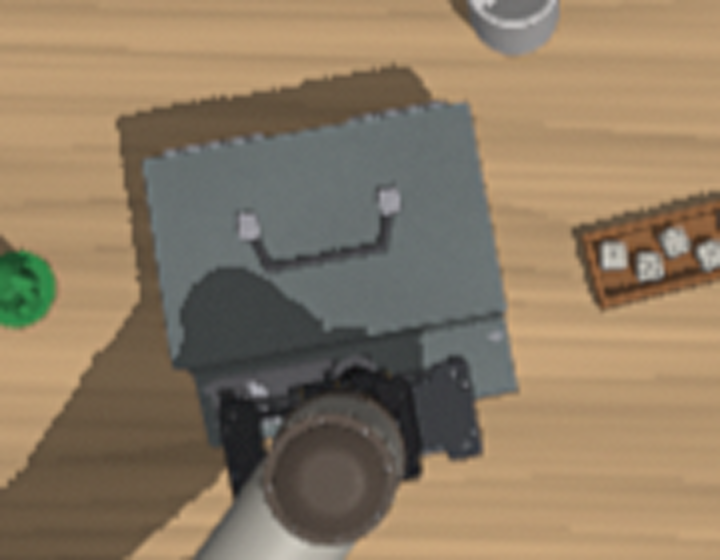

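View pics/s6sc.png

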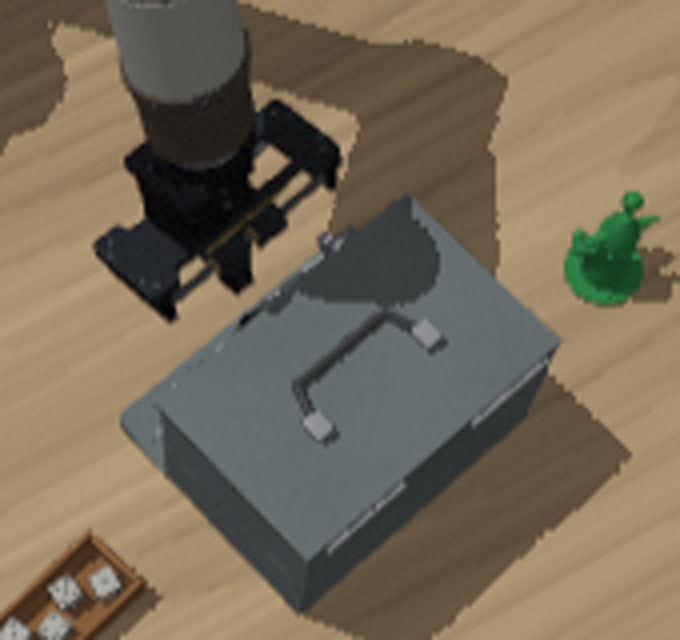

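Everything looks clear. I'll approach and press.

```bash
python3 -m inch '[{"jaw":255,"x":0.15,"y":0.05,"z":-0.3,"ax":0,"ay":0,"az":0},{"jaw":255,"x":0.08,"y":0,"z":-0.15,"ax":0,"ay":0,"az":0},{"jaw":255,"x":0,"y":0,"z":0,"ax":0,"ay":0,"az":0}]'; python3 - <<'E'
from h import *
np.set_printoptions(precision=3,suppress=True)
d=sense()['tcp_pos']-P0; print(d@U,d@Y,d@N); print(turn(Rt(12))); print(go(sp(.026,0,.008)))
E
```

```text
time_s: 7.9
tcp_pos: [0.4422, 0.1502, 0.0729]
ee_rot: [[-0.954, -0.215, 0.211], [-0.208, 0.977, 0.055], [-0.218, 0.008, -0.976]]
wrist_force: [-0.1, -0.4, 0.4]
gripper_width: 0.003
0.03061902523999464 0.0029793839234850865 0.024829500197911754
[-0.059  0.045 -0.039]
[ 0.083 -0.033 -0.281]
```

```bash
python3 -m inch '[{"jaw":255,"x":0.02,"y":-0.03,"z":-0.13,"ax":-0.05,"ay":0.04,"az":-0.03},{"jaw":255,"x":0.04,"y":0,"z":-0.1,"ax":0,"ay":0,"az":0},{"jaw":255,"x":0.04,"y":0,"z":-0.1,"ax":0,"ay":0,"az":0}]'; python3 - <<'E'
from h import *
np.set_printoptions(precision=3,suppress=True)
d=sense()['tcp_pos']-P0; print(d@U,d@Y,d@N); print(turn(Rt(12))); 
snap('s7','side')
E
```

```text
time_s: 8.28
tcp_pos: [0.4486, 0.1496, 0.0578]
ee_rot: [[-0.955, -0.212, 0.21], [-0.206, 0.977, 0.047], [-0.215, 0.001, -0.977]]
wrist_force: [-72.4, 6.2, 107.8]
gripper_width: 0.006
0.02831735277602417 0.0009861601473393296 0.008789353783730138
[-0.017  0.04  -0.022]
```

View pics/s7.png

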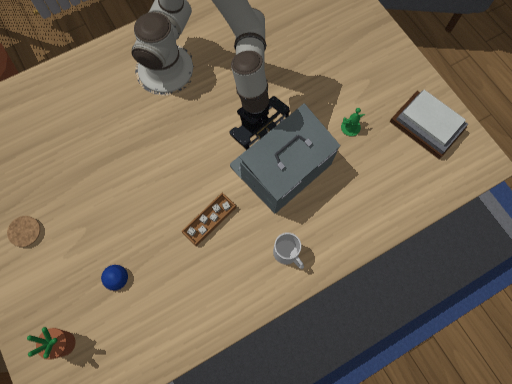

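The wrist force reads about 130 N. The button bottomed out and the arm is very stiff, so I'm backing off at once.

```bash
python3 -m inch '[{"jaw":255,"x":-0.05,"y":-0.01,"z":0.1,"ax":0,"ay":0,"az":0},{"jaw":255,"x":-0.15,"y":-0.03,"z":0.3,"ax":0,"ay":0,"az":0},{"jaw":255,"x":-0.4,"y":-0.1,"z":0.3,"ax":0,"ay":0,"az":0},{"jaw":255,"x":-0.2,"y":0,"z":0.3,"ax":0,"ay":0,"az":0}]'; python3 - <<'E'
from h import *
snap('s8','side'); snap('s8t','top')
E
```

```text
time_s: 8.82
tcp_pos: [0.3979, 0.1398, 0.1201]
ee_rot: [[-0.954, -0.212, 0.21], [-0.207, 0.977, 0.046], [-0.215, 0.001, -0.977]]
wrist_force: [0.1, 0.0, 0.5]
gripper_width: 0.002
```

View pics/s8.png

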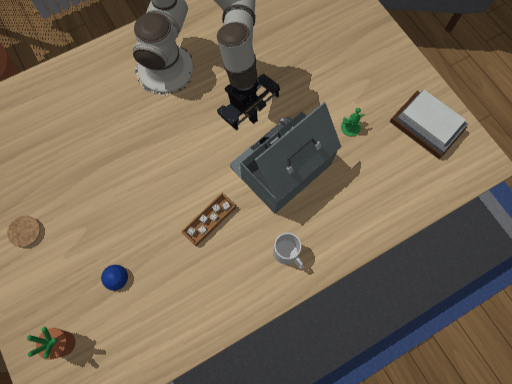

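View pics/s8t.png

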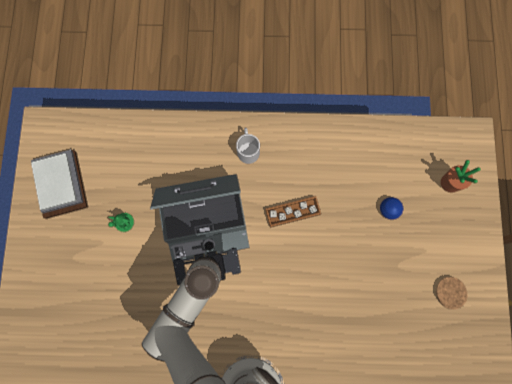

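```bash
cat >> h.py <<'E'
TY=np.radians(15.8); TC=np.array([.5825,-.129,0]); TRz=Rz(TY)
def Rj(a,fl=1): # vertical tool, jaws along direction angle a
    y=fl*np.array([np.cos(a),np.sin(a),0]); z=np.array([0,0,-1.]); return np.c_[np.cross(y,z),y,z]
G=TC+TRz@[0,.016,0]; D=BO+BR@[-.016,.043,0]
E
python3 - <<'E'
from kin import *; from h import *
np.set_printoptions(precision=3,suppress=True)
print(G,D, sense()['joints'].round(1))
S=[np.array([a,15,-20,0,-50,f]) for a in(-60,0,40) for f in(-150,-60,60,150)]
for fl in(1,-1):
    print(fl)
    for X in(G+[0,0,.15],G+[0,0,.006],D+[0,0,.25],D+[0,0,.091]):
        print(*[o.round(1) for o in ik(X,Rj(TY if X[1]<0 else BY,fl),seeds=S)])
R=Rj(TY,-1); print(go(G+[0,0,.12]),turn(R)); print(turn(Rj(TY,1)))
E
```

```text
[ 0.578 -0.114  0.   ] [0.539 0.212 0.   ] [  46.4    2.7  -48.6   14.5  -28.7 -136.2]
1
[   4.6   22.1  -10.5   -0.   -57.4 -168.8]
[   4.6   32.1  -18.6   -0.   -39.3 -168.8]
[ 37.4  16.6  -3.5   0.  -69.9 154.6]
[ 37.4  24.9 -15.9  -0.  -49.2 154.6]
-1
[  4.6  22.1 -10.5   0.  -57.4  11.2]
[  4.6  32.1 -18.6  -0.  -39.3  11.2]
[ 37.4  16.6  -3.5  -0.  -69.9 -25.4]
[ 37.4  24.9 -15.9   0.  -49.2 -25.4]
[ 2.981 -4.251 -0.027] [-1.234  0.712  9.308]
[ 0.7    1.213 -8.611]
```

```bash
python3 -m inch '[{"jaw":255,"x":0,"y":-0.3,"z":0.5,"ax":-0.123,"ay":0.071,"az":0.93},{"jaw":100,"x":0.1,"y":-0.5,"z":0.4,"ax":-0.123,"ay":0.071,"az":0.93},{"jaw":0,"x":0.3,"y":-0.5,"z":0.3,"ax":-0.123,"ay":0.071,"az":0.93},{"jaw":0,"x":0.4,"y":-0.6,"z":0,"ax":-0.123,"ay":0.071,"az":0.93},{"jaw":0,"x":0.45,"y":-0.6,"z":0,"ax":-0.123,"ay":0.071,"az":0.93},{"jaw":0,"x":0.45,"y":-0.6,"z":0,"ax":-0.123,"ay":0.071,"az":0.93},{"jaw":0,"x":0.45,"y":-0.5,"z":0,"ax":-0.123,"ay":0.071,"az":0.93},{"jaw":0,"x":0.45,"y":-0.4,"z":-0.2,"ax":-0.123,"ay":0.071,"az":0.93},{"jaw":0,"x":0.3,"y":-0.2,"z":-0.3,"ax":-0.123,"ay":0.071,"az":0.93},{"jaw":0,"x":0,"y":0,"z":0,"ax":-0.123,"ay":0.071,"az":0.9}]'; python3 - <<'E'
from h import *
np.set_printoptions(precision=3,suppress=True)
print(go(G+[0,0,.1]),turn(Rj(TY,-1)),sense()['joints']); snap('g1')
E
```

```text
time_s: 10.18
tcp_pos: [0.5689, -0.0975, 0.1423]
ee_rot: [[0.17, -0.985, 0.011], [-0.985, -0.17, 0.006], [-0.004, -0.012, -1.0]]
wrist_force: [-1.1, -0.8, 0.4]
gripper_width: 0.939
[ 0.154 -0.269 -0.705] [-0.036  0.064  0.6  ] [  6.21   21.128 -13.229  -0.31  -54.958   3.77 ]
```

View pics/g1.png

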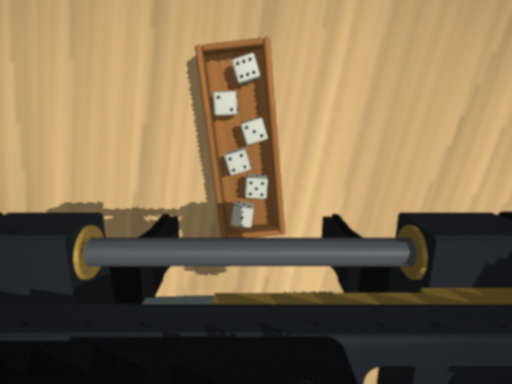

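```bash
python3 - <<'E'
from h import *
np.set_printoptions(precision=3,suppress=True)
p=load('g1'); h,l=.032,.09
M=[[h,-l,.028],[-h,-l,.028],[-h,l,.028],[h,l,.028]]
print(proj(p,np.array(M)@TRz.T+TC))
uv=np.array([[196,47],[269,38],[284,232],[222,240]],float)
print(fit([(p,M,uv)],[*TC,TY]))
p1,p2=load('t1'),load('t2')
a=np.array; m=[[-h,-l,.028],[-h,l,.028],[h,l,.028],[h,-l,.028]]
u2=crop([[40,72],[530,52],[548,228],[75,243]],4,a([40,60]))
u1=crop([[28,70],[558,45],[556,231],[42,250]],4,a([190,100]))
print(fit([(p,M,uv),(p1,m,u1),(p2,m,u2)],[*TC,TY])[0])
E
```

```text
[[192.796  44.892]
 [268.62   36.005]
 [284.855 235.282]
 [220.359 241.201]]
(array([ 0.582, -0.129, -0.007,  0.274]), array([[-0.567, -0.104],
       [ 0.207,  0.381],
       [ 0.736,  0.653],
       [-0.268, -1.623]]))
[ 0.582 -0.129 -0.006  0.274]
```

```bash
python3 -m inch '[{"jaw":0,"x":0.15,"y":-0.27,"z":-0.3,"ax":-0.03,"ay":0.06,"az":0.6},{"jaw":0,"x":0,"y":0,"z":-0.5,"ax":0,"ay":0,"az":0},{"jaw":0,"x":0,"y":0,"z":-0.4,"ax":0,"ay":0,"az":0},{"jaw":0,"x":0,"y":0,"z":0,"ax":0,"ay":0,"az":0}]'; python3 - <<'E'
from h import *
np.set_printoptions(precision=3,suppress=True)
print(go(G+[0,0,.008]),turn(Rj(TY,-1)))
E
```

```text
time_s: 10.72
tcp_pos: [0.5785, -0.1152, 0.0648]
ee_rot: [[0.271, -0.963, -0.002], [-0.963, -0.271, -0.001], [0.0, 0.002, -1.0]]
wrist_force: [-0.3, 0.2, 0.4]
gripper_width: 1.001
[-0.006  0.027 -0.947] [ 0.004 -0.01   0.01 ]
```

```bash
python3 -m inch '[{"jaw":0,"x":0,"y":0.02,"z":-0.5,"ax":0,"ay":0,"az":0},{"jaw":0,"x":0,"y":0,"z":-0.4,"ax":0,"ay":0,"az":0},{"jaw":0,"x":0,"y":0,"z":0,"ax":0,"ay":0,"az":0}]'; python3 - <<'E'
from h import *
np.set_printoptions(precision=3,suppress=True)
print(go(G+[0,0,.007]),turn(Rj(TY,-1)))
snap('g2')
E
```

```text
time_s: 11.1
tcp_pos: [0.5811, -0.1145, 0.012]
ee_rot: [[0.268, -0.963, 0.004], [-0.963, -0.268, -0.002], [0.003, -0.003, -1.0]]
wrist_force: [0.0, -0.1, -0.6]
gripper_width: 0.999
[-0.05   0.016 -0.083] [0.009 0.023 0.027]
```

View pics/g2.png

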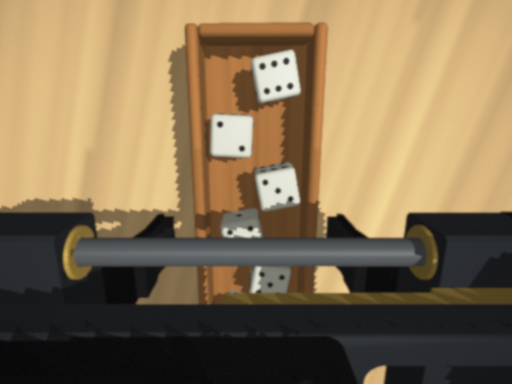

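Fingers straddle the tray, which spans columns 190 to 325 with the fingertips near 160 and 345. I'll lower slightly and close.

```bash
python3 -m inch '[{"jaw":0,"x":-0.05,"y":0.02,"z":-0.06,"ax":0,"ay":0.02,"az":0.02},{"jaw":60,"x":0,"y":0,"z":0,"ax":0,"ay":0,"az":0},{"jaw":120,"x":0,"y":0,"z":0,"ax":0,"ay":0,"az":0},{"jaw":150,"x":0,"y":0,"z":0,"ax":0,"ay":0,"az":0},{"jaw":150,"x":0,"y":0,"z":0,"ax":0,"ay":0,"az":0}]'
```

```text
time_s: 11.78
tcp_pos: [0.5809, -0.1133, 0.0132]
ee_rot: [[0.271, -0.962, 0.009], [-0.962, -0.271, -0.002], [0.004, -0.008, -1.0]]
wrist_force: [0.8, 0.7, -1.4]
gripper_width: 0.729
```

```bash
python3 -m inch '[{"jaw":200,"x":0,"y":0,"z":0.2,"ax":0,"ay":0.03,"az":0},{"jaw":200,"x":0,"y":0,"z":0.5,"ax":0,"ay":0,"az":0},{"jaw":200,"x":0,"y":0,"z":0.7,"ax":0,"ay":0,"az":0},{"jaw":200,"x":0,"y":0,"z":0.8,"ax":0,"ay":0,"az":0},{"jaw":200,"x":0,"y":0,"z":0.8,"ax":0,"ay":0,"az":0},{"jaw":200,"x":0,"y":0,"z":0.6,"ax":0,"ay":0,"az":0},{"jaw":200,"x":0,"y":0,"z":0.3,"ax":0,"ay":0,"az":0},{"jaw":200,"x":0,"y":0,"z":0,"ax":0,"ay":0,"az":0}]'; python3 - <<'E'
from h import *
np.set_printoptions(precision=3,suppress=True)
print(go(D+[0,0,.26]),turn(Rj(BY,-1)))
snap('g3');snap('g3t','top');snap('g3s','side')
E
```

```text
time_s: 12.78
tcp_pos: [0.5771, -0.113, 0.2571]
ee_rot: [[0.27, -0.963, 0.001], [-0.963, -0.27, -0.0], [0.0, -0.001, -1.0]]
wrist_force: [0.4, 0.1, -2.4]
gripper_width: 0.734
[-0.642  5.411  0.048] [ 0.001  0.004 -0.368]
```

View pics/g3.png

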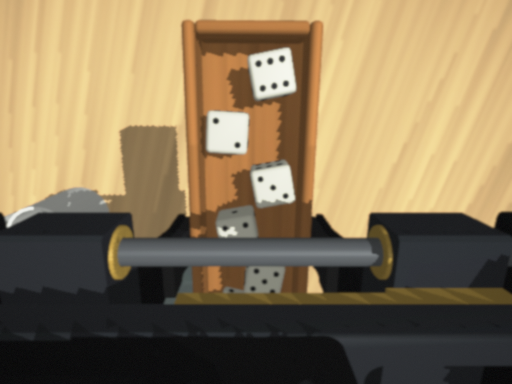

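View pics/g3t.png

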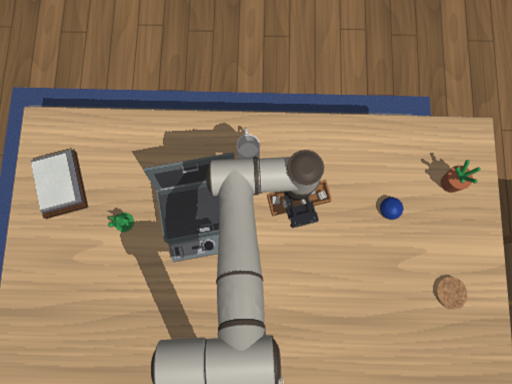

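View pics/g3s.png

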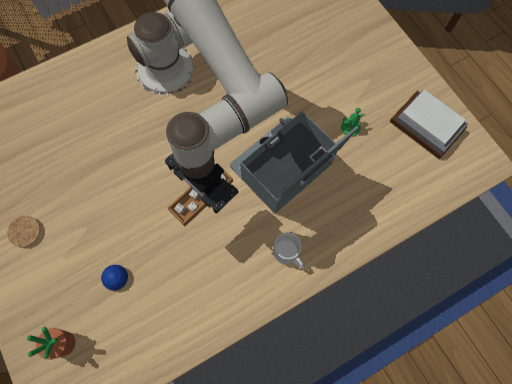

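```bash
python3 -m inch '[{"jaw":200,"x":-0.03,"y":0.25,"z":0,"ax":0,"ay":0,"az":-0.03},{"jaw":200,"x":-0.06,"y":0.5,"z":0,"ax":0,"ay":0,"az":-0.05},{"jaw":200,"x":-0.08,"y":0.7,"z":0,"ax":0,"ay":0,"az":-0.05},{"jaw":200,"x":-0.09,"y":0.8,"z":0,"ax":0,"ay":0,"az":-0.05},{"jaw":200,"x":-0.1,"y":0.8,"z":0,"ax":0,"ay":0,"az":-0.05},{"jaw":200,"x":-0.1,"y":0.8,"z":0,"ax":0,"ay":0,"az":-0.05},{"jaw":200,"x":-0.1,"y":0.7,"z":0,"ax":0,"ay":0,"az":-0.05},{"jaw":200,"x":-0.06,"y":0.5,"z":0,"ax":0,"ay":0,"az":-0.04},{"jaw":200,"x":-0.02,"y":0.2,"z":0,"ax":0,"ay":0,"az":0},{"jaw":200,"x":0,"y":0,"z":0,"ax":0,"ay":0,"az":0}]'; python3 - <<'E'
from h import *
np.set_printoptions(precision=3,suppress=True)
print(go(D+[0,0,.2]),turn(Rj(BY,-1)),sense()['joints'])
snap('g4');snap('g4t','top');snap('g4s','side')
E
```

```text
time_s: 14.18
tcp_pos: [0.5277, 0.2166, 0.2412]
ee_rot: [[0.205, -0.978, -0.027], [-0.979, -0.205, -0.005], [-0.001, 0.028, -1.0]]
wrist_force: [-0.1, -0.6, -2.9]
gripper_width: 0.731
[ 0.181 -0.083 -0.687] [ 0.027 -0.157  0.015] [ 38.158  16.819  -4.254  -0.805 -70.324 -26.032]
```

View pics/g4.png

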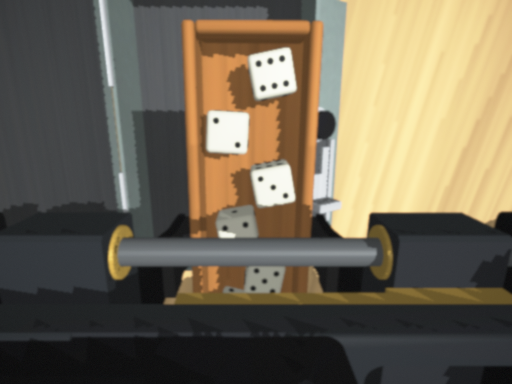

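View pics/g4t.png

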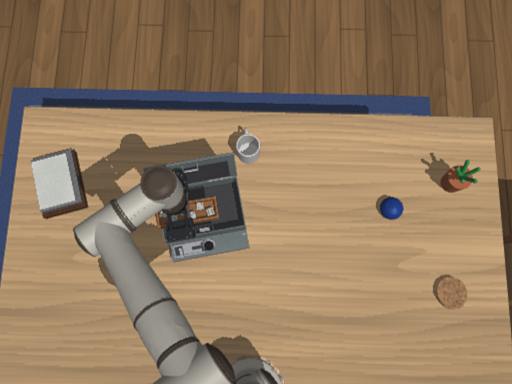

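View pics/g4s.png

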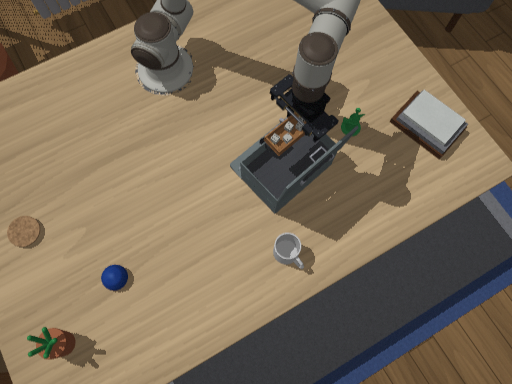

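```bash
python3 -m inch '[{"jaw":200,"x":0.18,"y":-0.08,"z":-0.3,"ax":0.03,"ay":-0.16,"az":0.01},{"jaw":200,"x":0,"y":0,"z":-0.3,"ax":0,"ay":0,"az":0},{"jaw":200,"x":0,"y":0,"z":0,"ax":0,"ay":0,"az":0}]'; python3 - <<'E'
from h import *
np.set_printoptions(precision=3,suppress=True)
print(go(D+[0,0,.098]),turn(Rj(BY,-1)))
snap('g5');snap('g5s','side');snap('g5t','top')
cv2.imwrite('pics/g5c.png',cv2.vconcat([cv2.resize(cv2.imread(f'pics/{n}.png')[a:b,c:d],(720,288*0+290),interpolation=cv2.INTER_CUBIC) for n,a,b,c,d in(('g5s',80,225,210,390-0+180-180),('g5t',140,280,120,300))]))
E
```

```text
time_s: 14.7
tcp_pos: [0.5401, 0.2068, 0.2058]
ee_rot: [[0.2, -0.98, 0.003], [-0.98, -0.2, 0.001], [-0.001, -0.003, -1.0]]
wrist_force: [0.7, 0.3, -2.7]
gripper_width: 0.732
[-0.025  0.081 -1.797] [-0.007  0.018  0.045]
```

View pics/g5.png

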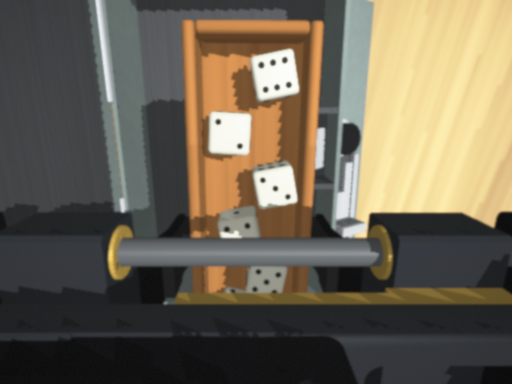

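View pics/g5c.png

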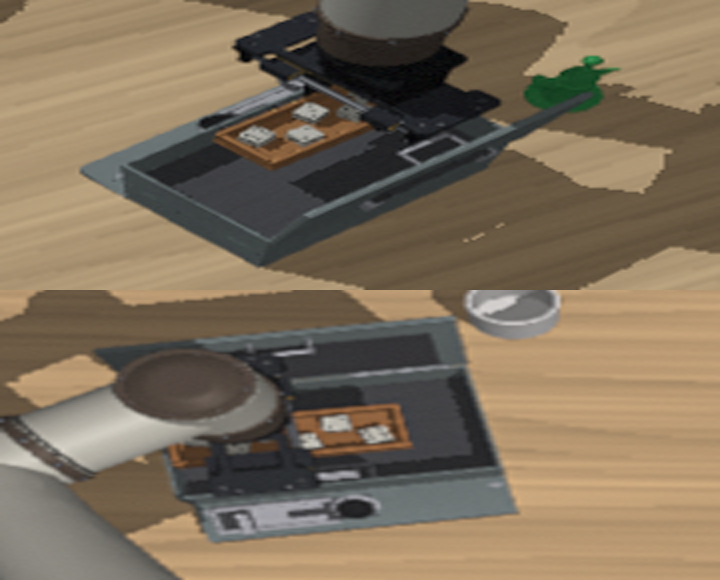

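```bash
python3 - <<'E'
import cv2
a=cv2.resize(cv2.imread('pics/g5s.png')[100:180,270:370],None,fx=7,fy=7,interpolation=cv2.INTER_CUBIC)
cv2.imwrite('pics/g5d.png',a)
a=cv2.resize(cv2.imread('pics/g5t.png')[145:225,150:250],None,fx=7,fy=7,interpolation=cv2.INTER_CUBIC)
cv2.imwrite('pics/g5e.png',a)
E
```

```text
(no output)
```

View pics/g5d.png

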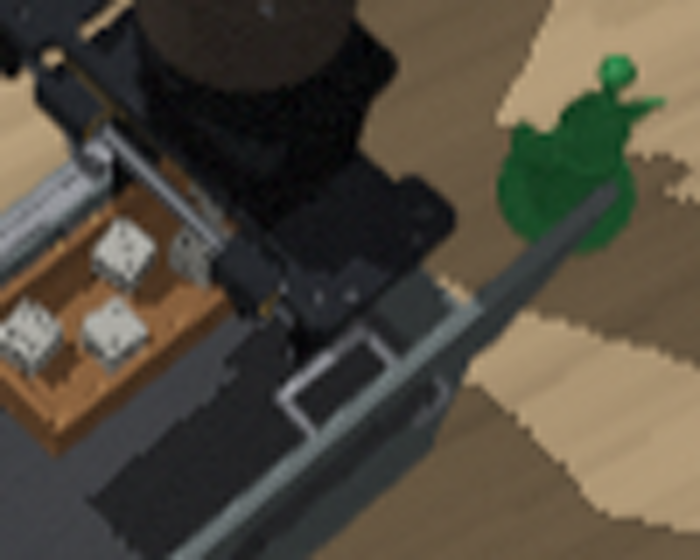

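View pics/g5e.png

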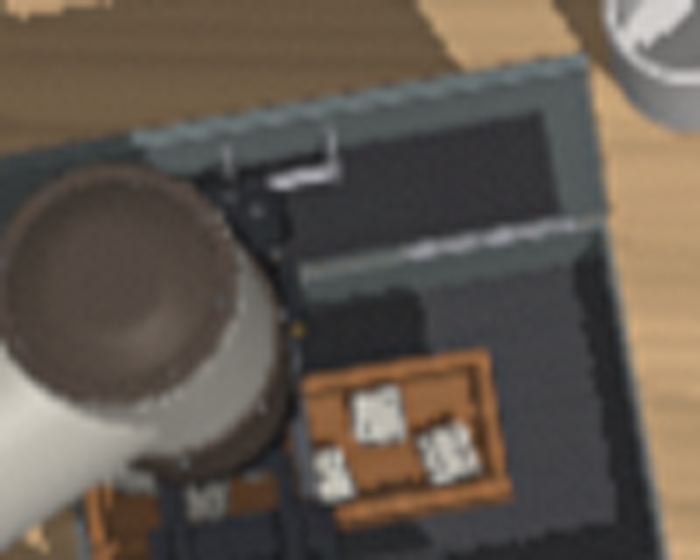

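```bash
cat >> h.py <<'E'
def tri(l):
    A=0;b=0
    for p,u,v in l:
        C,d=rayd(p,u,v); d/=np.linalg.norm(d); Q=np.eye(3)-np.outer(d,d); A=A+Q;b=b+Q@C
    return np.linalg.solve(A,b)
def tobox(X): return BR.T@(X-BO)
E
python3 - <<'E'
from h import *
np.set_printoptions(precision=3,suppress=True)
T,S=camera_params('top'),camera_params('side')
c=lambda u,v,o:crop((u,v),7,np.array(o))
s=(270,100);t=(150,145)
print('loop -y corner',tobox(tri([(S,*c(280,393,s)),(T,*c(340,178,t))])))
print('lid top corner -y',tobox(tri([(T,*c(590,60,t)),])) if 0 else '')
s_=sense(); 
for q in((.0375,-.095),(.0375,.095)):
  for z in(-.07,-.12):
    X=s_['tcp_pos']+s_['ee_rot']@[q[0],q[1],z]; print('body',tobox(X),[ (proj(P,[X])[0]-o+.5)*7 for P,o in((S,s),(T,t))])
E
```

```text
loop -y corner [ 0.08  -0.023  0.301]
lid top corner -y 
body [0.08  0.001 0.279] [array([313.545, 379.908]), array([286.918, 199.942])]
body [0.08  0.001 0.329] [array([329.927, 325.181]), array([271.869, 169.973])]
body [-0.11   0.002  0.277] [array([-15.734,  57.157]), array([356.509, 644.598])]
body [-0.11   0.002  0.327] [array([-12.728,  -7.896]), array([343.522, 629.723])]
```

The triangulated latch loop on the lid (box x 0.080, z 0.30) is right beside the rear of the gripper body. I'll pull back in -x, go down past the loop, then come forward again before the tray enters the box.

```bash
python3 -m inch '[{"jaw":200,"x":-0.27,"y":0.03,"z":0,"ax":0,"ay":0.02,"az":0.04},{"jaw":200,"x":0,"y":0,"z":-0.3,"ax":0,"ay":0,"az":0},{"jaw":200,"x":0,"y":0,"z":-0.25,"ax":0,"ay":0,"az":0},{"jaw":200,"x":0,"y":0,"z":0,"ax":0,"ay":0,"az":0}]'; python3 - <<'E'
from h import *
np.set_printoptions(precision=3,suppress=True)
s=sense();print(tobox(s['tcp_pos']),go(D+[0,0,.098]),turn(Rj(BY,-1)))
snap('g6');snap('g6s','side');snap('g6t','top')
a=[cv2.resize(cv2.imread(f'pics/{n}.png')[a:b,c:d],None,fx=4,fy=4,interpolation=cv2.INTER_CUBIC) for n,a,b,c,d in(('g6s',100,175,260,370),('g6t',145,220,150,260))]
cv2.imwrite('pics/g6c.png',cv2.vconcat(a))
E
```

```text
time_s: 15.35
tcp_pos: [0.5236, 0.2106, 0.1773]
ee_rot: [[0.209, -0.978, 0.008], [-0.978, -0.209, 0.007], [-0.005, -0.009, -1.0]]
wrist_force: [-0.2, 0.1, -2.1]
gripper_width: 0.729
[-0.031  0.045  0.177] [ 0.25   0.018 -1.321] [-0.039  0.044 -0.008]
```

View pics/g6.png

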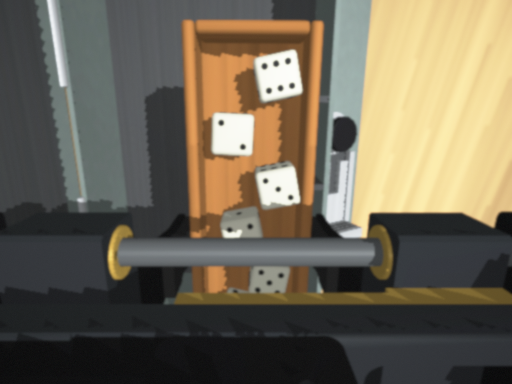

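View pics/g6c.png

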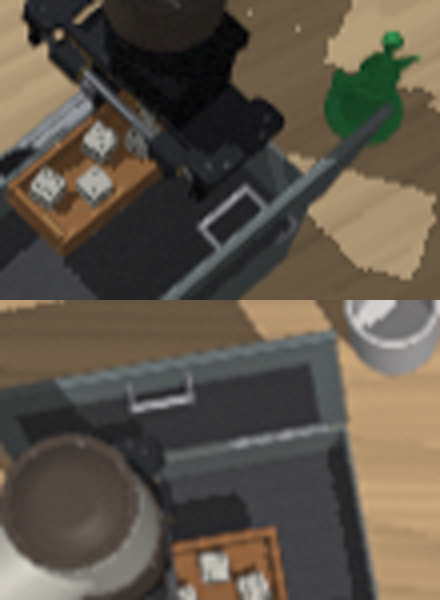

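```bash
python3 -m inch '[{"jaw":200,"x":0,"y":0,"z":-0.17,"ax":-0.04,"ay":0.04,"az":0},{"jaw":200,"x":0.15,"y":0.02,"z":0,"ax":0,"ay":0,"az":0},{"jaw":200,"x":0.1,"y":0,"z":0,"ax":0,"ay":0,"az":0},{"jaw":200,"x":0,"y":0,"z":0,"ax":0,"ay":0,"az":0}]'; python3 - <<'E'
from h import *
np.set_printoptions(precision=3,suppress=True)
s=sense();print(tobox(s['tcp_pos']),go(D+[0,0,.098]),turn(Rj(BY,-1)))
snap('g7')
E
```

```text
time_s: 16.0
tcp_pos: [0.5421, 0.2129, 0.1687]
ee_rot: [[0.209, -0.978, 0.005], [-0.978, -0.209, 0.002], [-0.001, -0.006, -1.0]]
wrist_force: [-0.4, -0.2, -2.6]
gripper_width: 0.732
[-0.012  0.043  0.169] [-0.059 -0.021 -1.178] [-0.011  0.03  -0.008]
```

View pics/g7.png

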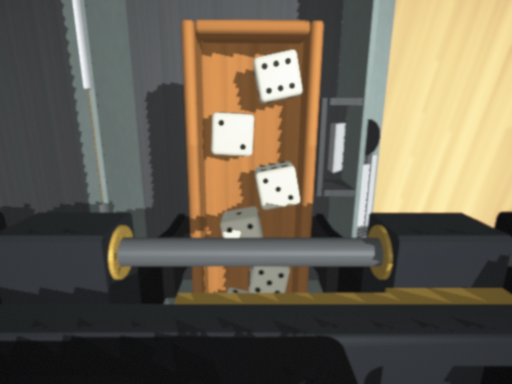

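```bash
python3 -m inch '[{"jaw":200,"x":-0.02,"y":0,"z":-0.3,"ax":-0.01,"ay":0.03,"az":0},{"jaw":200,"x":0,"y":0,"z":-0.3,"ax":0,"ay":0,"az":0},{"jaw":200,"x":0,"y":0,"z":-0.2,"ax":0,"ay":0,"az":0},{"jaw":200,"x":0,"y":0,"z":0,"ax":0,"ay":0,"az":0}]'; python3 - <<'E'
from h import *
np.set_printoptions(precision=3,suppress=True)
s=sense();print(tobox(s['tcp_pos']),go(D+[0,0,.098]),turn(Rj(BY,-1)))
E
```

```text
time_s: 16.55
tcp_pos: [0.5392, 0.2122, 0.1166]
ee_rot: [[0.209, -0.978, -0.003], [-0.978, -0.209, -0.001], [0.0, 0.003, -1.0]]
wrist_force: [-0.1, 0.1, -2.0]
gripper_width: 0.733
[-0.015  0.043  0.117] [-0.01  -0.009 -0.31 ] [ 0.005 -0.018 -0.005]
```

```bash
python3 -m inch '[{"jaw":200,"x":0,"y":0,"z":-0.15,"ax":0,"ay":-0.02,"az":0},{"jaw":200,"x":0,"y":0,"z":-0.1,"ax":0,"ay":0,"az":0},{"jaw":200,"x":0,"y":0,"z":0,"ax":0,"ay":0,"az":0}]';  python3 - <<'E'
from h import *
np.set_printoptions(precision=3,suppress=True)
s=sense();print(tobox(s['tcp_pos']),go(D+[0,0,.098]),turn(Rj(BY,-1)))
E
python3 -m inch '[{"jaw":200,"x":0,"y":0,"z":-0.02,"ax":0,"ay":0,"az":0}]'
```

```text
time_s: 16.92
tcp_pos: [0.5397, 0.2125, 0.1012]
ee_rot: [[0.209, -0.978, 0.002], [-0.978, -0.209, -0.0], [0.001, -0.002, -1.0]]
wrist_force: [-0.0, -0.3, -2.6]
gripper_width: 0.731
[-0.015  0.044  0.101] [-0.018 -0.014 -0.053] [ 0.001  0.011 -0.007]
time_s: 17.05
tcp_pos: [0.54, 0.2127, 0.1004]
ee_rot: [[0.209, -0.978, 0.003], [-0.978, -0.209, 0.0], [0.0, -0.003, -1.0]]
wrist_force: [1.3, 0.7, -2.4]
gripper_width: 0.73
```

```bash
python3 -m inch '[{"jaw":200,"x":0,"y":0,"z":-0.02,"ax":0,"ay":0,"az":0},{"jaw":200,"x":0,"y":0,"z":0,"ax":0,"ay":0,"az":0}]';python3 -m inch '[{"jaw":200,"x":0,"y":0,"z":-0.02,"ax":0,"ay":0,"az":0},{"jaw":200,"x":0,"y":0,"z":0,"ax":0,"ay":0,"az":0}]'
```

```text
time_s: 17.3
tcp_pos: [0.5402, 0.2129, 0.0995]
ee_rot: [[0.209, -0.978, 0.004], [-0.978, -0.209, 0.001], [-0.0, -0.004, -1.0]]
wrist_force: [-0.3, 0.5, -1.9]
gripper_width: 0.732
time_s: 17.55
tcp_pos: [0.5404, 0.213, 0.0987]
ee_rot: [[0.209, -0.978, 0.004], [-0.978, -0.209, 0.001], [-0.0, -0.004, -1.0]]
wrist_force: [0.0, -0.2, -2.0]
gripper_width: 0.732
```

```bash
python3 -m inch '[{"jaw":200,"x":0,"y":0,"z":-0.03,"ax":0,"ay":0,"az":0},{"jaw":200,"x":0,"y":0,"z":0,"ax":0,"ay":0,"az":0}]';python3 -m inch '[{"jaw":200,"x":0,"y":0,"z":-0.03,"ax":0,"ay":0,"az":0},{"jaw":200,"x":0,"y":0,"z":0,"ax":0,"ay":0,"az":0}]'
```

```text
time_s: 17.8
tcp_pos: [0.5406, 0.213, 0.0985]
ee_rot: [[0.21, -0.978, 0.005], [-0.978, -0.21, 0.001], [0.0, -0.005, -1.0]]
wrist_force: [-0.1, -0.3, -2.7]
gripper_width: 0.734
time_s: 18.05
tcp_pos: [0.5407, 0.2131, 0.0984]
ee_rot: [[0.21, -0.978, 0.006], [-0.978, -0.21, 0.001], [0.0, -0.006, -1.0]]
wrist_force: [0.3, 0.1, -1.3]
gripper_width: 0.735
```

```bash
python3 -m inch '[{"jaw":200,"x":0,"y":0,"z":-0.05,"ax":0,"ay":-0.03,"az":0},{"jaw":200,"x":0,"y":0,"z":0,"ax":0,"ay":0,"az":0}]'
```

```text
time_s: 18.3
tcp_pos: [0.541, 0.2133, 0.0985]
ee_rot: [[0.211, -0.977, 0.013], [-0.977, -0.211, 0.001], [0.002, -0.013, -1.0]]
wrist_force: [-0.7, -0.1, -1.6]
gripper_width: 0.732
```

```bash
python3 -m inch '[{"jaw":200,"x":0,"y":0,"z":0,"ax":0,"ay":0.07,"az":0},{"jaw":40,"x":0,"y":0,"z":0,"ax":0,"ay":0,"az":0},{"jaw":30,"x":0,"y":0,"z":0,"ax":0,"ay":0,"az":0},{"jaw":30,"x":0,"y":0,"z":0,"ax":0,"ay":0,"az":0}]';python3 - <<'E'
from h import *
np.set_printoptions(precision=3,suppress=True)
s=sense();print(tobox(s['tcp_pos']),turn(Rj(BY,-1)))
snap('g8')
E
```

```text
time_s: 18.8
tcp_pos: [0.5419, 0.2135, 0.0977]
ee_rot: [[0.211, -0.977, 0.001], [-0.977, -0.211, 0.001], [-0.001, -0.001, -1.0]]
wrist_force: [-0.0, -0.3, 0.2]
gripper_width: 0.874
[-0.012  0.044  0.098] [-0.005  0.003 -0.02 ]
```

View pics/g8.png

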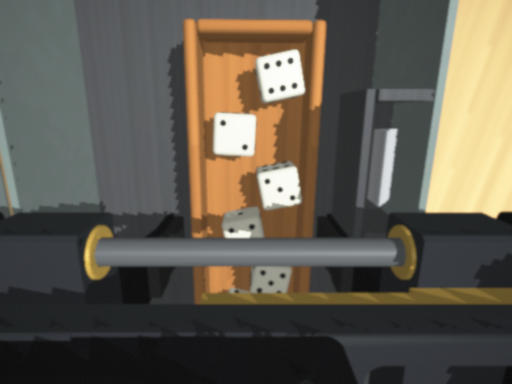

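Tray released onto the floor. I'll retreat up and then back past the loop.

```bash
python3 -m inch '[{"jaw":30,"x":0,"y":0,"z":0.3,"ax":0,"ay":0,"az":0},{"jaw":30,"x":0,"y":0,"z":0.5,"ax":0,"ay":0,"az":0},{"jaw":60,"x":-0.05,"y":0,"z":0.3,"ax":0,"ay":0,"az":0},{"jaw":120,"x":-0.4,"y":-0.05,"z":0.05,"ax":0,"ay":0,"az":0},{"jaw":200,"x":-0.5,"y":-0.1,"z":0.3,"ax":0,"ay":0,"az":0},{"jaw":255,"x":-0.3,"y":0,"z":0.8,"ax":0,"ay":0,"az":0},{"jaw":255,"x":0,"y":0,"z":0.8,"ax":0,"ay":0,"az":0},{"jaw":255,"x":0,"y":0,"z":0.5,"ax":0,"ay":0,"az":0}]';python3 - <<'E'
from h import *
np.set_printoptions(precision=3,suppress=True)
s=sense();print(tobox(s['tcp_pos']),turn(Rj(BY,-1)),s['joints'])
snap('k1');snap('k1t','top');snap('k1s','side')
a=[cv2.resize(cv2.imread(f'pics/{n}.png')[a:b,c:d],None,fx=4,fy=4,interpolation=cv2.INTER_CUBIC) for n,a,b,c,d in(('k1s',100,175,220,370),('k1t',145,220,120,270))]
cv2.imwrite('pics/k1c.png',cv2.vconcat(a))
E
```

```text
time_s: 19.85
tcp_pos: [0.4624, 0.2024, 0.3137]
ee_rot: [[0.211, -0.977, -0.005], [-0.977, -0.211, -0.003], [0.002, 0.005, -1.0]]
wrist_force: [0.4, 0.6, -0.6]
gripper_width: 0.284
[-0.092  0.05   0.314] [ 0.019 -0.027 -0.019] [ 42.063   7.229  -6.594  -0.041 -76.504 -29.864]
```

View pics/k1.png

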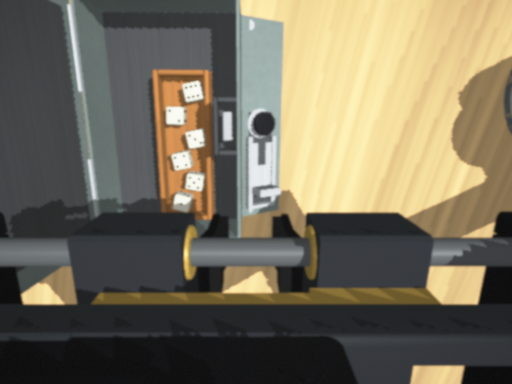

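View pics/k1c.png

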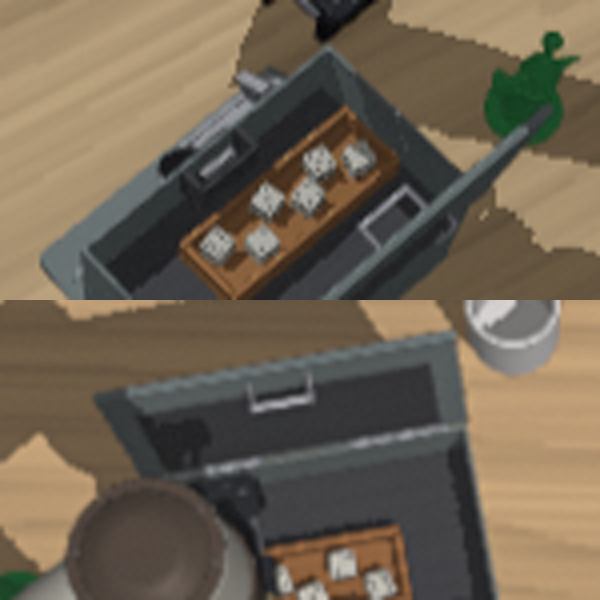

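```bash
cat >> h.py <<'E'
def bx(x,y,z): return BO+BR@np.array([x,y,z])
def lidtcp(th,r=.145,y=0.):
    t=np.radians(th); return bx(.082-r*np.cos(t)+.008*np.sin(t)+.015,y,.147+r*np.sin(t)+.008*np.cos(t))
E
python3 - <<'E'
from kin import *; from h import *
np.set_printoptions(precision=3,suppress=True)
s=[np.array([42,7,-6,0,-76,-30.])]
R=Rj(BY,-1)
for n,X in (('over0',bx(-.09,.02,.40)),('over1',bx(.15,0,.4)),('behind',bx(.15,0,.285)))+tuple((t,lidtcp(t)) for t in(97,90,70,50,30,10,0)):
    print(n,X,tobox(X),*[o.round(0) for o in ik(X,R,seeds=s)])
print(go(bx(-.09,.02,.4)))
E
```

```text
over0 [0.471 0.174 0.4  ] [-0.09  0.02  0.4 ] [ 39.   6.   4.  -0. -88. -27.]
over1 [0.71  0.204 0.4  ] [0.15 0.   0.4 ] [  28.   33.   43.    0. -100.  -16.]
behind [0.71  0.204 0.285] [0.15  0.    0.285] [ 28.  32.  26.  -0. -84. -16.]
97 [0.683 0.198 0.29 ] [ 0.123 -0.     0.29 ] [ 29.  29.  22.   0. -82. -17.]
90 [0.666 0.195 0.292] [0.105 0.    0.292] [ 30.  27.  19.   0. -81. -18.]
70 [0.617 0.184 0.286] [ 0.055 -0.     0.286] [ 31.  22.  10.  -0. -78. -19.]
50 [0.573 0.175 0.263] [ 0.01  -0.     0.263] [ 32.  18.   1.   0. -72. -20.]
30 [0.539 0.168 0.226] [-0.025  0.     0.226] [ 34.  16.  -8.  -0. -66. -22.]
10 [0.52  0.164 0.18 ] [-0.044 -0.     0.18 ] [ 34.  16. -14.  -0. -59. -22.]
0 [0.516 0.163 0.155] [-0.048  0.     0.155] [ 35.  17. -17.  -0. -56. -23.]
[ 0.137 -0.481  1.454]
```

```bash
python3 -m inch '[{"jaw":255,"x":0,"y":-0.2,"z":0.7,"ax":0,"ay":0,"az":0},{"jaw":255,"x":0.1,"y":-0.2,"z":0.8,"ax":0,"ay":0,"az":0},{"jaw":255,"x":0.5,"y":0,"z":0.2,"ax":0,"ay":0,"az":0},{"jaw":255,"x":0.8,"y":0.1,"z":0,"ax":0,"ay":0,"az":0},{"jaw":255,"x":0.9,"y":0.1,"z":0,"ax":0,"ay":0,"az":0},{"jaw":255,"x":0.9,"y":0.1,"z":0,"ax":0,"ay":0,"az":0},{"jaw":255,"x":0.6,"y":0.1,"z":0,"ax":0,"ay":0,"az":0},{"jaw":255,"x":0.3,"y":0,"z":0,"ax":0,"ay":0,"az":0},{"jaw":255,"x":0,"y":0,"z":0,"ax":0,"ay":0,"az":0}]';python3 - <<'E'
from h import *
np.set_printoptions(precision=3,suppress=True)
s=sense();print(tobox(s['tcp_pos']),turn(Rj(BY,-1)),go(bx(.15,0,.285)))
E
```

```text
time_s: 21.12
tcp_pos: [0.714, 0.2015, 0.4003]
ee_rot: [[0.212, -0.977, -0.028], [-0.977, -0.212, -0.011], [0.005, 0.029, -1.0]]
wrist_force: [0.1, -0.3, -0.3]
gripper_width: 0.004
[ 0.154 -0.003  0.4  ] [ 0.064 -0.159 -0.024] [-0.069  0.043 -1.921]
```

```bash
python3 -m inch '[{"jaw":255,"x":0,"y":0.04,"z":-0.5,"ax":0.06,"ay":-0.16,"az":-0.02},{"jaw":255,"x":0,"y":0,"z":-0.8,"ax":0,"ay":0,"az":0},{"jaw":255,"x":0,"y":0,"z":-0.6,"ax":0,"ay":0,"az":0},{"jaw":255,"x":0,"y":0,"z":0,"ax":0,"ay":0,"az":0}]';python3 - <<'E'
from h import *
np.set_printoptions(precision=3,suppress=True)
s=sense();print(tobox(s['tcp_pos']),turn(Rj(BY,-1)),go(lidtcp(97)))
snap('l1s','side'); a=cv2.imread('pics/l1s.png')[60:220,210:410]; cv2.imwrite('pics/l1c.png',cv2.resize(a,None,fx=3.5,fy=3.5,interpolation=cv2.INTER_CUBIC))
E
```

```text
time_s: 21.62
tcp_pos: [0.7101, 0.2036, 0.2808]
ee_rot: [[0.209, -0.978, -0.003], [-0.978, -0.209, -0.002], [0.001, 0.003, -1.0]]
wrist_force: [-0.1, -0.3, 1.0]
gripper_width: 0.006
[ 0.15  -0.001  0.281] [ 0.009 -0.018 -0.006] [-0.45  -0.087  0.152]
```

View pics/l1c.png

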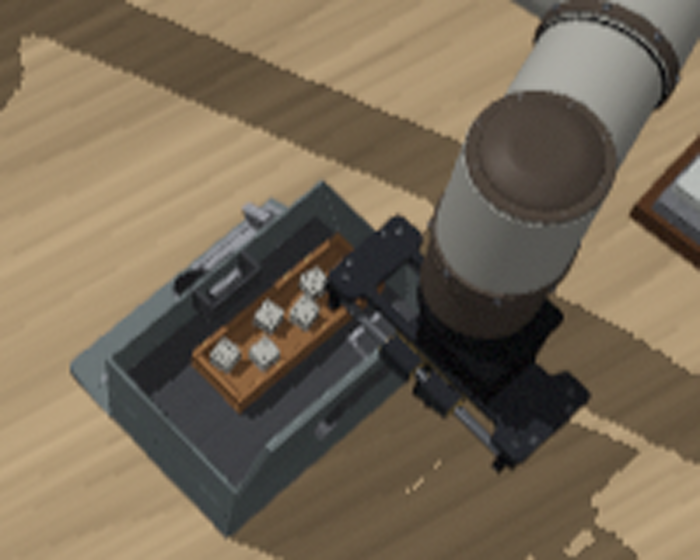

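```bash
python3 - <<'E'
from h import *
np.set_printoptions(precision=3,suppress=True)
p=sense()['tcp_pos']
for t in(97,88,78,68,58,48,38,28,20):
    q=lidtcp(t); print(t,tobox(q),(q-p)/.06); p=q
E
```

```text
97 [ 0.123 -0.     0.29 ] [-0.469 -0.091  0.106]
88 [0.1   0.    0.292] [-0.37  -0.079  0.037]
78 [0.075 0.    0.29 ] [-0.412 -0.088 -0.028]
68 [ 0.05  -0.     0.284] [-0.401 -0.085 -0.101]
58 [0.027 0.    0.274] [-0.377 -0.08  -0.171]
48 [0.006 0.    0.26 ] [-0.343 -0.073 -0.235]
38 [-0.012  0.     0.243] [-0.298 -0.063 -0.292]
28 [-0.027 -0.     0.222] [-0.243 -0.052 -0.341]
20 [-0.037  0.     0.204] [-0.151 -0.032 -0.3  ]
```

```bash
python3 -m inch '[{"jaw":255,"x":-0.4,"y":-0.09,"z":0.1,"ax":0,"ay":-0.02,"az":0},{"jaw":255,"x":-0.4,"y":-0.08,"z":0.03,"ax":0,"ay":0,"az":0},{"jaw":255,"x":-0.4,"y":-0.09,"z":0,"ax":0,"ay":0,"az":0},{"jaw":255,"x":-0.3,"y":-0.06,"z":-0.05,"ax":0,"ay":0,"az":0}]';python3 - <<'E'
from h import *
np.set_printoptions(precision=3,suppress=True)
s=sense();print(tobox(s['tcp_pos']),turn(Rj(BY,-1)),go(lidtcp(68)))
snap('l2s','side'); a=cv2.imread('pics/l2s.png')[60:220,210:410]; cv2.imwrite('pics/l2c.png',cv2.resize(a,None,fx=3.5,fy=3.5,interpolation=cv2.INTER_CUBIC))
E
```

```text
time_s: 22.18
tcp_pos: [0.6245, 0.186, 0.2988]
ee_rot: [[0.21, -0.977, 0.026], [-0.978, -0.21, 0.007], [-0.001, -0.027, -1.0]]
wrist_force: [1.8, -0.3, -0.5]
gripper_width: 0.007
[0.063 0.    0.299] [-0.038  0.151 -0.011] [-0.204 -0.044 -0.239]
```

View pics/l2c.png

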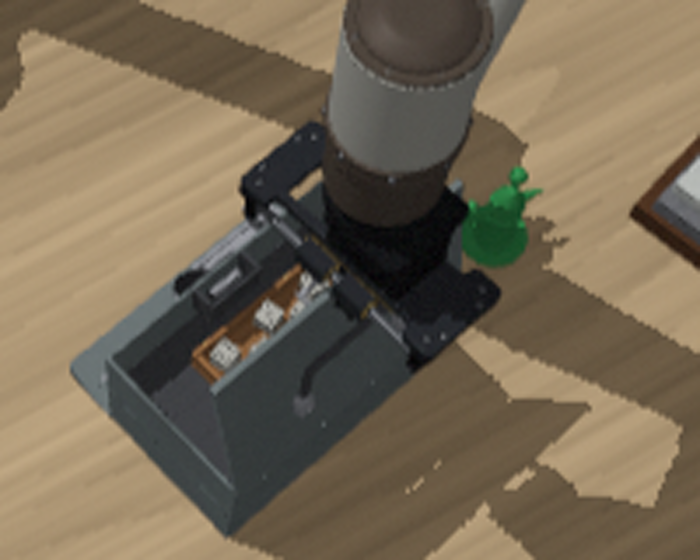

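```bash
python3 -m inch '[{"jaw":255,"x":-0.2,"y":-0.04,"z":-0.22,"ax":-0.04,"ay":0.15,"az":0},{"jaw":255,"x":-0.35,"y":-0.08,"z":-0.2,"ax":0,"ay":0,"az":0},{"jaw":255,"x":-0.3,"y":-0.07,"z":-0.25,"ax":0,"ay":0,"az":0},{"jaw":255,"x":-0.2,"y":-0.04,"z":-0.2,"ax":0,"ay":0,"az":0}]';python3 - <<'E'
from h import *
np.set_printoptions(precision=3,suppress=True)
s=sense();b=tobox(s['tcp_pos']);print(b,turn(Rj(BY,-1)))
for t in(48,38,28,18,10): print(t,tobox(lidtcp(t)),go(lidtcp(t,.15)))
E
```

```text
time_s: 22.72
tcp_pos: [0.5623, 0.1732, 0.2534]
ee_rot: [[0.211, -0.977, 0.012], [-0.978, -0.211, 0.005], [-0.002, -0.013, -1.0]]
wrist_force: [1.3, 0.2, 2.7]
gripper_width: 0.003
[-0.001  0.     0.253] [-0.03   0.071 -0.017]
48 [0.006 0.    0.26 ] [0.056 0.004 0.174]
38 [-0.012  0.     0.243] [-0.251 -0.061 -0.129]
28 [-0.027 -0.     0.222] [-0.502 -0.114 -0.482]
18 [-0.038 -0.     0.199] [-0.69  -0.154 -0.874]
10 [-0.044 -0.     0.18 ] [-0.79  -0.176 -1.208]
```

```bash
python3 -m inch '[{"jaw":255,"x":-0.25,"y":-0.06,"z":-0.13,"ax":-0.03,"ay":0.07,"az":-0.02},{"jaw":255,"x":-0.25,"y":-0.05,"z":-0.3,"ax":0,"ay":0,"az":0},{"jaw":255,"x":-0.18,"y":-0.04,"z":-0.35,"ax":0,"ay":0,"az":0},{"jaw":255,"x":-0.1,"y":-0.02,"z":-0.2,"ax":0,"ay":0,"az":0},{"jaw":255,"x":0,"y":0,"z":0,"ax":0,"ay":0,"az":0}]';python3 - <<'E'
from h import *
np.set_printoptions(precision=3,suppress=True)
s=sense();b=tobox(s['tcp_pos']);print(b,turn(Rj(BY,-1)))
for t in(18,10,0): print(t,tobox(lidtcp(t,.155)),go(lidtcp(t,.155)))
snap('l3s','side'); a=cv2.imread('pics/l3s.png')[60:220,210:410]; cv2.imwrite('pics/l3c.png',cv2.resize(a,None,fx=3.5,fy=3.5,interpolation=cv2.INTER_CUBIC))
E
```

```text
time_s: 23.35
tcp_pos: [0.5168, 0.1636, 0.1956]
ee_rot: [[0.208, -0.978, 0.004], [-0.978, -0.208, 0.001], [0.0, -0.004, -1.0]]
wrist_force: [-0.7, -0.1, 1.1]
gripper_width: 0.008
[-0.047  0.001  0.196] [-0.003  0.024 -0.   ]
18 [-0.048  0.     0.203] [-0.007 -0.011  0.116]
10 [-0.054 -0.     0.182] [-0.11  -0.033 -0.229]
0 [-0.058  0.     0.155] [-0.171 -0.046 -0.676]
```

View pics/l3c.png

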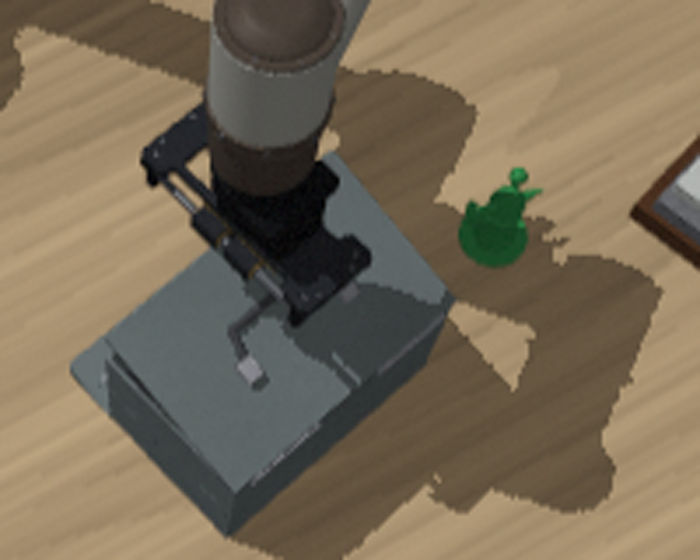

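```bash
python3 -m inch '[{"jaw":255,"x":-0.06,"y":-0.02,"z":-0.15,"ax":0,"ay":0.02,"az":0},{"jaw":255,"x":-0.05,"y":-0.01,"z":-0.2,"ax":0,"ay":0,"az":0},{"jaw":255,"x":-0.03,"y":0,"z":-0.05,"ax":0,"ay":0,"az":0}]';python3 - <<'E'
from h import *
np.set_printoptions(precision=3,suppress=True)
s=sense();b=tobox(s['tcp_pos']);print(b)
E
python3 -m inch '[{"jaw":255,"x":0,"y":0,"z":-0.04,"ax":0,"ay":0,"az":0}]' | grep -E "pos|force"
python3 -m inch '[{"jaw":255,"x":0,"y":0,"z":-0.04,"ax":0,"ay":0,"az":0}]'| grep -E "pos|force"
python3 -m inch '[{"jaw":255,"x":0,"y":0,"z":-0.04,"ax":0,"ay":0,"az":0}]'| grep -E "pos|force"
```

```text
time_s: 23.78
tcp_pos: [0.5102, 0.1625, 0.172]
ee_rot: [[0.208, -0.978, 0.005], [-0.978, -0.208, 0.002], [-0.001, -0.005, -1.0]]
wrist_force: [1.0, -0.2, 1.9]
gripper_width: 0.004
[-0.054  0.001  0.172]
tcp_pos: [0.5098, 0.1624, 0.1692]
wrist_force: [-0.9, -0.1, 1.0]
tcp_pos: [0.5095, 0.1623, 0.1665]
wrist_force: [-0.8, 0.7, 0.8]
tcp_pos: [0.5092, 0.1622, 0.1646]
wrist_force: [-4.4, 0.0, 8.2]
```

```bash
for i in 1; do :; done; python3 -m inch '[{"jaw":255,"x":0,"y":0,"z":-0.04,"ax":0,"ay":0,"az":0}]' | grep -E "pos|force"
python3 -m inch '[{"jaw":255,"x":0,"y":0,"z":-0.04,"ax":0,"ay":0,"az":0}]'| grep -E "pos|force"
python3 -m inch '[{"jaw":255,"x":0,"y":0,"z":-0.04,"ax":0,"ay":0,"az":0}]'| grep -E "pos|force"
```

```text
tcp_pos: [0.5091, 0.1622, 0.1634]
wrist_force: [-4.8, 1.0, 10.1]
tcp_pos: [0.509, 0.1622, 0.1626]
wrist_force: [-5.1, 0.3, 11.9]
tcp_pos: [0.5089, 0.1622, 0.1621]
wrist_force: [-5.4, 0.4, 12.4]
```

```bash
python3 -m inch '[{"jaw":255,"x":0,"y":0,"z":-0.06,"ax":0,"ay":0,"az":0}]' | grep -E "pos|force"
python3 -m inch '[{"jaw":255,"x":0,"y":0,"z":-0.07,"ax":0,"ay":0,"az":0}]'| grep -E "pos|force"
```

```text
tcp_pos: [0.5087, 0.1621, 0.1599]
wrist_force: [-3.9, 0.6, 4.4]
tcp_pos: [0.5084, 0.1621, 0.1559]
wrist_force: [-2.0, 0.0, 1.4]
```

```bash
python3 -m inch '[{"jaw":255,"x":0,"y":0,"z":-0.03,"ax":0,"ay":0,"az":0}]' | grep -E "pos|force"
python3 -m inch '[{"jaw":255,"x":0,"y":0,"z":-0.03,"ax":0,"ay":0,"az":0}]' | grep -E "pos|force"
```

```text
tcp_pos: [0.5085, 0.1621, 0.1553]
wrist_force: [-6.2, 0.5, 13.5]
tcp_pos: [0.5085, 0.1621, 0.1553]
wrist_force: [-6.6, 0.0, 14.8]
```

It's now against a hard stop at z 0.155, which matches the height of the shut lid. I'll lift off and check.

```bash
python3 -m inch '[{"jaw":255,"x":0,"y":0,"z":-0.04,"ax":0,"ay":0,"az":0},{"jaw":255,"x":0,"y":0,"z":0.2,"ax":0,"ay":0,"az":0},{"jaw":255,"x":-0.1,"y":0,"z":0.6,"ax":0,"ay":0,"az":0},{"jaw":255,"x":-0.5,"y":0,"z":0.6,"ax":0,"ay":0,"az":0},{"jaw":255,"x":-0.5,"y":0,"z":0.2,"ax":0,"ay":0,"az":0}]';python3 - <<'E'
from h import *
np.set_printoptions(precision=3,suppress=True)
print(turn(Rt(12)),go(sp(.027,.09,.012)-.1*Rt(12)[:,2]))
snap('l4s','side');snap('l4'); a=cv2.imread('pics/l4s.png')[60:220,210:410]; cv2.imwrite('pics/l4c.png',cv2.resize(a,None,fx=3.5,fy=3.5,interpolation=cv2.INTER_CUBIC))
E
```

```text
time_s: 25.65
tcp_pos: [0.4424, 0.1622, 0.252]
ee_rot: [[0.21, -0.978, 0.004], [-0.978, -0.21, -0.002], [0.002, -0.003, -1.0]]
wrist_force: [-0.9, 0.2, 0.2]
gripper_width: 0.004
[ 1.143 -0.715 -8.975] [-0.59   1.159 -1.571]
```

View pics/l4c.png

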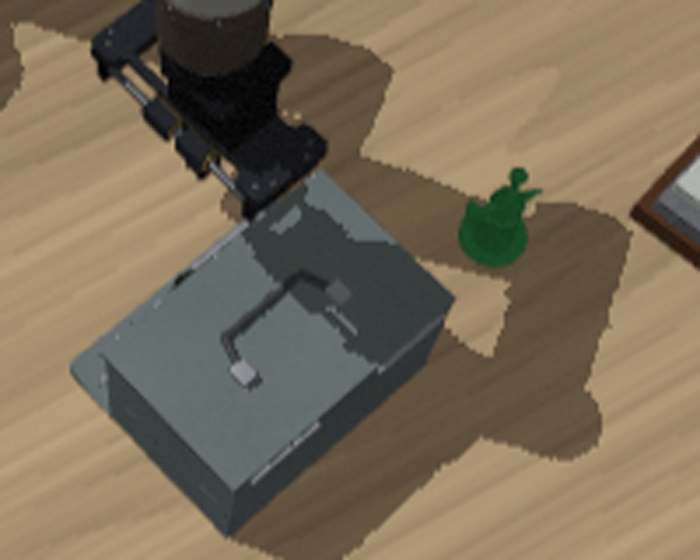

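View pics/l4.png

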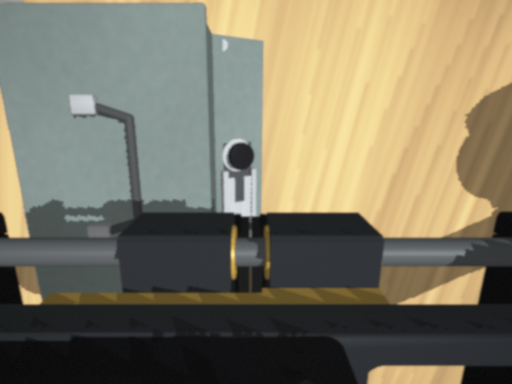

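```bash
python3 -m inch '[{"jaw":255,"x":-0.1,"y":0.1,"z":0,"ax":0.127,"ay":-0.08,"az":-1},{"jaw":220,"x":-0.1,"y":0.1,"z":0,"ax":0.127,"ay":-0.08,"az":-1},{"jaw":165,"x":-0.1,"y":0.1,"z":0,"ax":0.127,"ay":-0.08,"az":-1},{"jaw":165,"x":-0.1,"y":0.1,"z":0,"ax":0.127,"ay":-0.08,"az":-1},{"jaw":165,"x":-0.1,"y":0.1,"z":-0.1,"ax":0.127,"ay":-0.08,"az":-1},{"jaw":165,"x":-0.1,"y":0.15,"z":-0.2,"ax":0.127,"ay":-0.08,"az":-1},{"jaw":165,"x":0,"y":0.15,"z":-0.2,"ax":0.127,"ay":-0.08,"az":-1},{"jaw":165,"x":0,"y":0.15,"z":-0.3,"ax":0.127,"ay":-0.08,"az":-1},{"jaw":165,"x":0,"y":0.15,"z":-0.3,"ax":0.127,"ay":-0.08,"az":-1},{"jaw":165,"x":0,"y":0,"z":-0.2,"ax":0,"ay":0,"az":0}]';python3 - <<'E'
from h import *
np.set_printoptions(precision=3,suppress=True)
R=Rt(12); print(turn(R),go(sp(.027,.091,.012)-.09*R[:,2]),sense()['joints']); snap('r1')
E
```

```text
time_s: 27.0
tcp_pos: [0.4088, 0.2315, 0.1675]
ee_rot: [[-0.966, -0.152, 0.21], [-0.147, 0.988, 0.038], [-0.214, 0.006, -0.977]]
wrist_force: [0.0, 0.2, -0.5]
gripper_width: 0.348
[-0.039  0.027  0.327] [ 0.002  0.027 -0.325] [  54.894    4.203  -38.299   13.668  -39.452 -146.168]
```

View pics/r1.png

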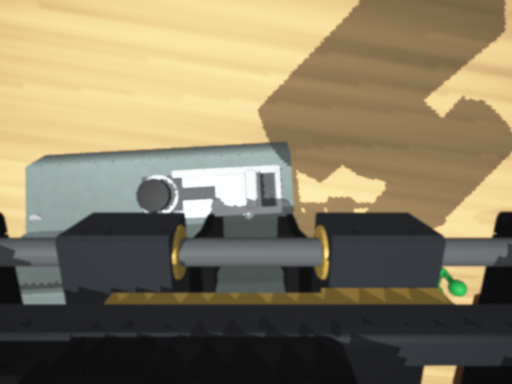

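```bash
python3 - <<'E'
from h import *
np.set_printoptions(precision=4,suppress=True)
a=cv2.imread('pics/r1.png')[135:225,130:300]; cv2.imwrite('pics/r1c.png',cv2.resize(a,None,fx=4.5,fy=4.5,interpolation=cv2.INTER_CUBIC))
E
```

```text
(no output)
```

View pics/r1c.png

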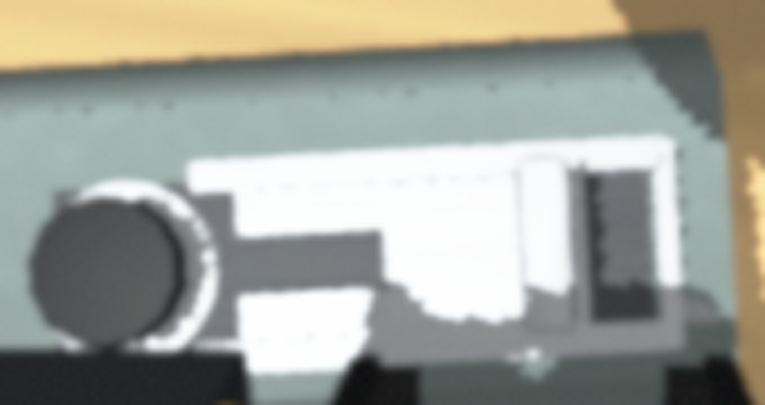

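```bash
python3 - <<'E'
from h import *
np.set_printoptions(precision=4,suppress=True)
p=load('r1'); c=lambda u,v:crop((u,v),4.5,np.array([130,135]))
for n,uv,h in(('bar',(548,245),.03),('btn',(107,270),.0145)): print(n,onslope(p,*c(*uv),h)[1])
R=Rt(12)
for b in(.03,0): print(b,go(sp(.027,.092,.012)-b*R[:,2]),turn(R))
E
```

```text
bar [0.0351 0.0909 0.03  ]
btn [0.0345 0.0007 0.0145]
0.03 [ 0.2126  0.1027 -1.2772] [-0.026   0.0138  0.3285]
0 [ 0.3142  0.1243 -1.7663] [-0.026   0.0138  0.3285]
```

```bash
python3 -m inch '[{"jaw":165,"x":0.05,"y":0.05,"z":-0.4,"ax":-0.02,"ay":0.01,"az":0.33},{"jaw":165,"x":0.1,"y":0.03,"z":-0.5,"ax":0,"ay":0,"az":0},{"jaw":165,"x":0.05,"y":0,"z":-0.3,"ax":0,"ay":0,"az":0},{"jaw":165,"x":0,"y":0,"z":0,"ax":0,"ay":0,"az":0}]';python3 - <<'E'
from h import *
np.set_printoptions(precision=3,suppress=True)
R=Rt(12); print(go(sp(.027,.091,.012)),turn(R)); snap('r2')
E
```

```text
time_s: 27.55
tcp_pos: [0.4225, 0.2365, 0.0913]
ee_rot: [[-0.956, -0.211, 0.204], [-0.206, 0.977, 0.044], [-0.209, 0.0, -0.978]]
wrist_force: [0.2, 0.4, 0.3]
gripper_width: 0.352
[ 0.079  0.009 -0.523] [-0.003  0.004 -0.019]
```

View pics/r2.png

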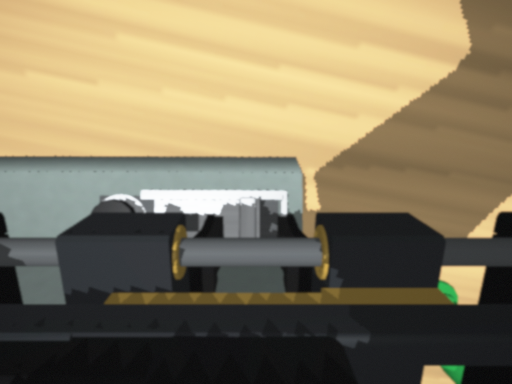

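```bash
python3 -m inch '[{"jaw":165,"x":0.05,"y":0.01,"z":-0.3,"ax":0,"ay":0,"az":0},{"jaw":165,"x":0.03,"y":0,"z":-0.15,"ax":0,"ay":0,"az":0},{"jaw":255,"x":0,"y":0,"z":0,"ax":0,"ay":0,"az":0},{"jaw":255,"x":0,"y":0,"z":0,"ax":0,"ay":0,"az":0},{"jaw":255,"x":0,"y":0,"z":0,"ax":0,"ay":0,"az":0}]';python3 - <<'E'
from h import *
np.set_printoptions(precision=3,suppress=True)
R=Rt(12); d=sense()['tcp_pos']-P0; print(d@U,d@Y,d@N); print(go(sp(d@U/1,.0575,d@N)),turn(R))
E
```

```text
time_s: 28.22
tcp_pos: [0.4301, 0.2368, 0.0683]
ee_rot: [[-0.955, -0.209, 0.209], [-0.204, 0.978, 0.044], [-0.213, -0.001, -0.977]]
wrist_force: [16.8, -9.9, -7.0]
gripper_width: 0.113
0.033644494179916155 0.09016196514300456 0.017843187336980714
[ 0.113 -0.532  0.   ] [-0.003  0.032 -0.006]
```

```bash
python3 -m inch '[{"jaw":255,"x":0.03,"y":-0.15,"z":0,"ax":0,"ay":0.03,"az":0},{"jaw":255,"x":0.04,"y":-0.2,"z":0,"ax":0,"ay":0,"az":0},{"jaw":255,"x":0.02,"y":-0.1,"z":0,"ax":0,"ay":0,"az":0},{"jaw":255,"x":0,"y":0,"z":0,"ax":0,"ay":0,"az":0}]';python3 - <<'E'
from h import *
np.set_printoptions(precision=3,suppress=True)
R=Rt(12); d=sense()['tcp_pos']-P0; print(d@U,d@Y,d@N); print(go(sp(d@U,.0575,d@N)),turn(R))
E
```

```text
time_s: 28.72
tcp_pos: [0.4362, 0.2095, 0.0684]
ee_rot: [[-0.956, -0.21, 0.205], [-0.204, 0.978, 0.047], [-0.21, 0.003, -0.978]]
wrist_force: [3.4, 0.4, -6.2]
gripper_width: 0.11
0.03390684505005333 0.0622101407256529 0.017776709605246264
[ 0.016 -0.077  0.   ] [-0.02   0.008 -0.009]
```

```bash
python3 -m inch '[{"jaw":255,"x":0.015,"y":-0.06,"z":0,"ax":0,"ay":0,"az":0},{"jaw":255,"x":0,"y":0,"z":0,"ax":0,"ay":0,"az":0}]' | grep -E "pos|force";  python3 -m inch '[{"jaw":255,"x":0.01,"y":-0.04,"z":0,"ax":0,"ay":0,"az":0}]' | grep -E "pos|force"; python3 -m inch '[{"jaw":255,"x":0.01,"y":-0.04,"z":0,"ax":0,"ay":0,"az":0}]' | grep -E "pos|force"; python3 - <<'E'
from h import *
np.set_printoptions(precision=3,suppress=True)
d=sense()['tcp_pos']-P0; print(d@U,d@Y,d@N,turn(Rt(12)))
E
```

```text
tcp_pos: [0.437, 0.2056, 0.0684]
wrist_force: [5.3, -0.7, -7.6]
tcp_pos: [0.4375, 0.2033, 0.0684]
wrist_force: [1.0, 1.6, -5.6]
tcp_pos: [0.4381, 0.2011, 0.0684]
wrist_force: [-3.1, 6.0, -5.7]
0.03403147086177148 0.05355900309844962 0.017737736042039133 [-0.021  0.008 -0.015]
```

```bash
python3 -m inch '[{"jaw":255,"x":0.01,"y":-0.03,"z":0,"ax":0,"ay":0,"az":0}]' | grep -E "pos|force"; python3 -m inch '[{"jaw":165,"x":0,"y":0,"z":0,"ax":0,"ay":0,"az":0},{"jaw":165,"x":0,"y":0,"z":0,"ax":0,"ay":0,"az":0},{"jaw":165,"x":-0.1,"y":-0.02,"z":0.4,"ax":0,"ay":0,"az":0},{"jaw":165,"x":-0.15,"y":-0.03,"z":0.6,"ax":0,"ay":0,"az":0},{"jaw":165,"x":-0.2,"y":0,"z":0.6,"ax":0,"ay":0,"az":0},{"jaw":165,"x":0,"y":0,"z":0,"ax":0,"ay":0,"az":0}]'; python3 - <<'E'
from h import *
snap('e1');snap('e1s','side'); snap('e1t','top')
a=cv2.imread('pics/e1.png')[100:230,130:330]; cv2.imwrite('pics/e1c.png',cv2.resize(a,None,fx=4,fy=4,interpolation=cv2.INTER_CUBIC))
E
```

```text
tcp_pos: [0.4384, 0.2009, 0.0685]
wrist_force: [-14.4, 12.7, -3.4]
time_s: 30.1
tcp_pos: [0.4108, 0.1965, 0.1694]
ee_rot: [[-0.955, -0.211, 0.206], [-0.205, 0.977, 0.05], [-0.212, 0.006, -0.977]]
wrist_force: [-0.2, 0.2, -0.2]
gripper_width: 0.356
```

View pics/e1c.png

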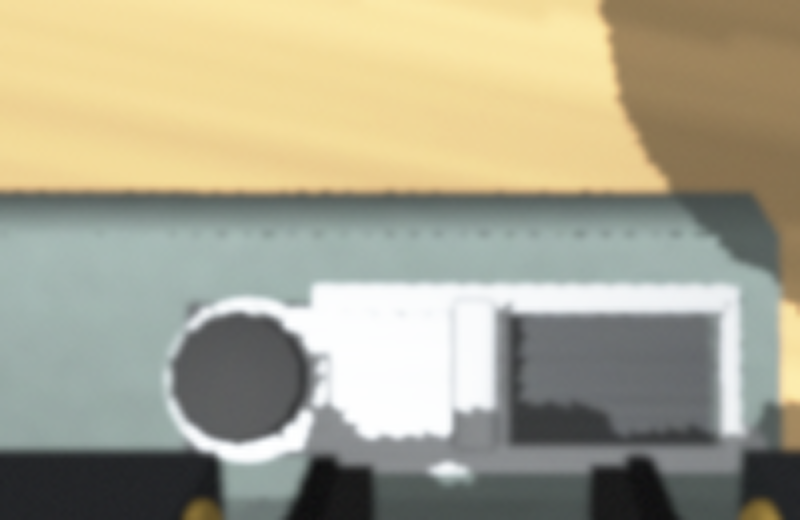

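View pics/e1s.png

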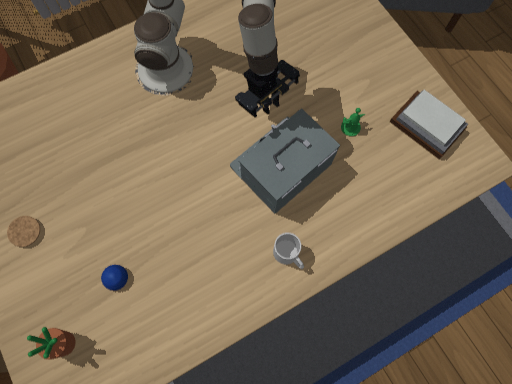

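```bash
python3 - <<'E'
from h import *
np.set_printoptions(precision=4,suppress=True)
p=load('e1'); c=lambda u,v:crop((u,v),4,np.array([130,100]))
for n,uv,h in(('bar',(475,372),.03),('btn',(240,377),.0145)): print(n,onslope(p,*c(*uv),h)[1])
d=[abs(cv2.imread('pics/a_side.png').astype(int)[a:b,x:y]-cv2.imread('pics/e1s.png')[a:b,x:y]).mean() for a,b,x,y in((225,275,268,312),(100,140,338,366),(258,295,98,132))]; print(d)
finish_job(); print(sense()['time_s'])
E
```

```text
bar [0.0342 0.0547 0.03  ]
btn [0.0346 0.0005 0.0145]
[np.float64(1.049090909090909), np.float64(12.483333333333333), np.float64(1.3055113937466878)]
the job is handed in; nothing more can be done
the job is handed in; nothing more can be done
```

```bash
python3 - <<'E'
import cv2
import numpy as np
for n in('a_side','s6s','e1s'):
    im=cv2.imread(f'pics/{n}.png').astype(int)[95:145,330:375]; m=(im[...,1]>im[...,2]+25)&(im[...,1]>im[...,0]+10); v,u=np.nonzero(m); print(n,len(u),u.mean()+330,v.mean()+95)
E
```

```text
a_side 365 351.6465753424658 123.85205479452054
s6s 364 351.6730769230769 123.85714285714286
e1s 364 351.7142857142857 123.76373626373626
```

I carried out every step and handed the job in at about 30 s, but one force reading during the button press may count against the run.

**Force limit:** when the button bottomed out, one wrist-force sample read about 130 N, and the task's limit is 120 N. I backed off straight away and kept later contact forces low, below about 25 N in every reading. If that single reading counts, it may have failed the run.

**What I did:**
- **Opening:** I slid the tab aside and pressed the button with the tool tilted 12° rather than square to the slope, because the arm cannot reach a 30° tilt there. The lid sprang fully open.
- **Tray:** I laid it on the compartment floor and let go.
- **Closing:** I pushed the lid shut until it snapped and slid the tab back to its stop.

**Last checks:**
- **Lid:** it stays shut with nothing touching it. The last pushes met a hard stop at 0.155 m, which is the closed height.
- **Tab:** its bar is 54 mm from the button, against a nominal 55 mm, so it is home. The button stands out.
- **Tray and dice:** the last view before closing showed the tray flat with all six dice in it. I could not look inside once the lid was shut.
- **Bystanders:** the goblin moved less than 0.1 pixel in the side camera view. The areas around the mug and paperweight show almost no change. A raw comparison around the goblin did show a larger difference; I put it down to shadow, since its outline had not moved.

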